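Stand a teaspoon in each mug

ROBOT

A 6-joint arm with a two-finger parallel gripper is mounted at the origin on the work surface. World frame = base frame: x ahead of the robot, y to its left, z up, the work surface at z = 0. Lengths are in m, angles in rad, forces in N, time in s.
With the tool pointing down it reaches from about 0.35 to 0.775 m from the base axis. Payload 7.3 kg.
Tool frame: the origin (TCP) lies midway between the tips of the shut fingers; the grasp point (between the pads) lies 19 mm behind it; z points along the fingers, y is the direction in which the jaws open and shut (so a half turn about z gives the same grasp; the last joint's range is limited). The gripper opens to 92 mm and grips with 3 to 60 N. Pads are 19 mm wide; open, the fingers measure 130 mm over their backs; the gripper's body (75 mm by 190 mm) begins 47 mm behind the grasp point.
Start: joints at [-1.4, 0.342, 1.524, -0, 1.275, -0.146], TCP at [0.164, -0.499, 0.227] pointing down, gripper open.
Joint ranges: [-2.53, 2.53], [-0.77, 2.02], [0.04, 2.7], [-1, 4.14], [0.28, 2.66], [-3.11, 3.11]. Speed limits (rad/s): [2.57, 2.57, 3.14, 3.14, 3.14, 3.14].

INTERFACE

Orientations are given as [roll, pitch, yaw] about the fixed x, y, z axes, in that order (R = Rz(yaw) Ry(pitch) Rx(roll)).
In Python, from cell import robot gives the robot as it stands.
- The arm moves only by the shell command python3 -m crank 'ROWS' [FORCE]. ROWS is a JSON object of lists of equal length, an entry for each row: "claw": the opening, from 0 (shut) to 1 (fully open); "delta_pos": the shift along the tool's x, y, z in units of 25 mm (1.0 is 25 mm), a list of three; "roll": the turn about the tool's z in units of 6 degrees (1.0 is 6 degrees). In form: {"claw": [claw, ...], "delta_pos": [[dx, dy, dz], ...], "roll": [roll, ...]}. A call has exactly 8 rows; each row is the pose to reach, as a shift and turn from the pose commanded when the call began, along the tool's axes at that moment; what a row does not reach only later rows make up. A row lasts 1/12 s, in which the tool goes at most 41.7 mm and 7.16 degrees, less where a joint would pass 70% of its speed; a pose out of reach is approached as far as the arm can. A call with a gripper value outside its range is refused whole. The fingers move at their own pace and stop on an object; FORCE is the grip in N (left out, the last holds). Time passes only in rows, so rows that repeat a pose let the fingers close, or fill a call up. It gives the time, the measured TCP pose, the force and the opening at its end, in the units of the state.
- robot.observe(): the state, without advancing time (a new reading comes with each control period).
- robot.read_camera(name): name is "side" or "top" or "wrist"; returns a dict with "color" (384x512x3 uint8, blue, green, red), "fx", "fy", "cx", "cy" (pixels), "rvec" (rotation vector, rad) and "tvec" (3), from world to camera coordinates, as OpenCV has them; the wrist camera has in their place "hand_eye" (4x4, takes a point from camera to tool coordinates, whose origin is the TCP and whose axes are the flange's). Camera axes: x right, y down, z forward; pixel columns grow to the right and rows downward; lengths in m; the calibration is good to about 2 mm. The wrist camera is an equidistant fisheye: a pixel r from the principal point sees the ray r / f radians off the axis. A picture is of the moment at which its call begins: read the wrist's pose just before it. There is no depth.
- robot.hand_in(): hands the job in, once; it reports no verdict.
The state is a dict: "time": time; "qpos": joint angles; "qvel": joint speeds; "joint_efforts": joint torques, N m; "tool_pos": TCP position; "tool_rot": TCP orientation; "contact_force": force on the tool from outside, world axes, zero at the start; "torque": the same for the moment, N m; "opening": finger opening in m.
Only numpy, scipy, OpenCV 4.12 (cv2) and the standard library are available. Lean on these libraries where they do the work, as an engineer would, in place of code of your own. Each camera call takes 0.05 s, during which the arm holds its last target.

TASK

Stand one teaspoon, bowl down, in each of the two glass mugs. Pick each up by the round end of its handle, ease your grip so that it swings down and hangs straight, pinch it firmly again, then lower the bowl gently to the bottom of the mug before you let go, so that the handle leans on the rim. Do them one after the other, do not knock the glass, and leave the mugs, the dish, the milk jug, the kettle and the sugar dispenser standing where they are.

Things in the scene. Friction and masses are not known exactly. Their poses are not given: they have to be found in the camera images.
- spoon_1: steel teaspoon, 150 mm long, 48 g. x runs along the handle from bowl to handle end, z out of the bowl's open side. Origin: middle of the round flat paddle (20 mm across, 4 mm thick) that ends the handle. Handle 4 mm thick, 9.5 mm wide (7 mm near the bowl), to x = -92 mm; bowl from there to x = -140 mm, 32 mm wide, down to z = -9 mm. Centre of mass at x = -72 mm
- spoon_1_tip (a point): tip of the bowl of spoon_1, 138 mm from the middle of the paddle along the spoon. A firm pinch across the paddle holds the spoon level; eased to about 1 N a finger, its own weight swings it down about the pinch to hang within a second; with no grip it falls. Firm again: over 6 N a finger
- spoon_2: the other one, same in every way: steel teaspoon, 150 mm long, 48 g. x runs along the handle from bowl to handle end, z out of the bowl's open side. Origin: middle of the round flat paddle (20 mm across, 4 mm thick) that ends the handle. Handle 4 mm thick, 9.5 mm wide (7 mm near the bowl), to x = -92 mm; bowl from there to x = -140 mm, 32 mm wide, down to z = -9 mm. Centre of mass at x = -72 mm
- spoon_2_tip (a point): tip of the bowl of spoon_2, 138 mm from the middle of the paddle along the spoon. A firm pinch across the paddle holds the spoon level; eased to about 1 N a finger, its own weight swings it down about the pinch to hang within a second; with no grip it falls. Firm again: over 6 N a finger
- mug_1: clear glass mug on a cork bottom: 95 mm tall, 82 mm across the mouth (75 mm inside), inner floor 15 mm above its underside, glass 3.5 mm thick, 0.36 kg. Origin: centre of its underside; z up. A glass loop handle stands out on its +y side to 68 mm from the axis, between heights 25 and 83 mm
- mug_2: the other mug, the same in every way: clear glass mug on a cork bottom: 95 mm tall, 82 mm across the mouth (75 mm inside), inner floor 15 mm above its underside, glass 3.5 mm thick, 0.36 kg. Origin: centre of its underside; z up. A glass loop handle stands out on its +y side to 68 mm from the axis, between heights 25 and 83 mm
- dish: round white ceramic dish, 132 mm across the rim, 24 mm high, 0.45 kg; origin: centre of its underside. The bowls lie in it, the handles slope up 9 degrees over the rim on its -x side, spread 30 degrees, paddles 97 mm apart, each 33 mm above the tray's floor and about 30 mm outside the rim. It stands at the left or right end of the tray
- tray: low wooden tray fixed to the dresser, 360 mm (its x) by 560 mm (its y), floor 6 mm above the dresser top, edge strips 14 mm high; origin: centre of its underside. The two mugs and the dispenser stand in a row along the middle of its x direction, about 115 mm apart, in any order
- milk_jug: small white ceramic milk jug, 54 mm across, 73 mm tall, lip on its +x side to 34 mm, loop handle on its -x side to 48 mm; 0.17 kg; origin: centre of the underside. It stands in front of the dish (about 155 mm from its centre on the -x side), between the two spoon handles. Leave it
- kettle: pale blue plastic kettle on its power base, 152 mm across the foot, 186 mm tall, handle out to 118 mm on its +x side, spout to 85 mm on its -x side; 0.95 kg; origin: centre of the underside. It stands at the end of the tray opposite the dish. Leave it
- dispenser: stainless steel sugar dispenser, 68 mm across, 140 mm tall with its press button, short chute near the top on its -x side out to 48 mm; 0.45 kg; origin: centre of the underside. It stands in the row with the mugs. Leave it

How it is judged:
By the outcome, as a careful person would: the job done as asked, in the order asked, and still so for the second after the job is handed in, with the robot touching nothing.
It also fails if it takes over 72 s, if anything falls off the work surface, if the arm or the gripper's body presses on something with over 40 N, if the wrist force passes 120 N, or if a joint passes its speed limit or range.

## Working session

There is one attempt and no reset: what is moved stays moved. The work goes in short steps, Python scripts to look and compute and a shell command to move; the robot and the scene stay as the last step left them, time stands still between calls to the robot, and variables do not carry over. Pictures are saved under pics/ and viewed, and the job is handed in when it is done.

```bash
ls; mkdir -p pics
python3 - <<'E'
from cell import robot
import cv2,numpy as np
print(robot.observe())
for n in ["side","top","wrist"]:
    c=robot.read_camera(n); cv2.imwrite(f"pics/{n}0.png",c["color"])
    print(n,{k:(np.round(v,4).tolist() if k!="color" else 0) for k,v in c.items()})
E
```

```text
pics
{'time': 0.0, 'qpos': array([-1.39999224e+00,  3.42765787e-01,  1.52499569e+00, -1.60564457e-05,
        1.27537520e+00, -1.45978262e-01]), 'qvel': array([ 0.00103859,  0.00269102, -0.00087004,  0.00046869,  0.00075775,
        0.00049952]), 'joint_efforts': array([-5.58552238e-04, -4.31242812e+01, -2.44221586e+01,  7.18661374e-02,
        5.59503108e-02, -1.02998317e-04]), 'tool_pos': array([ 0.16350325, -0.49847923,  0.22603005]), 'tool_rot': array([-3.14006283e+00, -2.09402471e-04,  3.16786873e-01]), 'contact_force': array([ 0.04583721, -0.1844798 , -0.25369992]), 'torque': array([-0.02076181, -0.00639903, -0.00488418]), 'opening': 0.09172797236629276}
side {'color': 0, 'fx': 359.1006, 'fy': 359.1006, 'cx': 250.9203, 'cy': 190.7869, 'rvec': [2.1099, -0.4169, 0.2593], 'tvec': [-0.531, 0.1562, 0.4522]}
top {'color': 0, 'fx': 430.6026, 'fy': 430.6026, 'cx': 254.0046, 'cy': 193.9688, 'rvec': [2.0798, -2.1447, 0.2213], 'tvec': [0.0367, 0.58, 0.8691]}
wrist {'color': 0, 'fx': 297.3186, 'fy': 297.3186, 'cx': 253.5981, 'cy': 190.7551, 'hand_eye': [[-0.0004, -0.9676, -0.2526, 0.0685], [1.0, -0.0002, -0.0007, -0.0001], [0.0006, -0.2526, 0.9676, -0.1587], [0.0, 0.0, 0.0, 1.0]]}
```

View pics/side0.png

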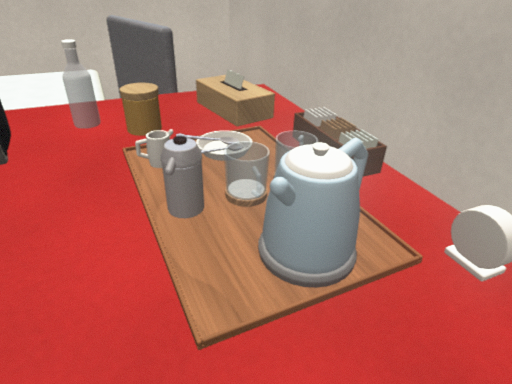

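View pics/top0.png

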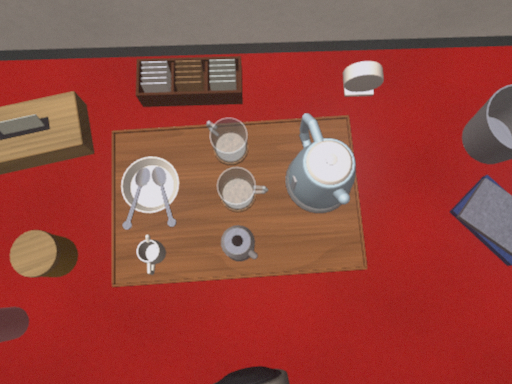

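View pics/wrist0.png

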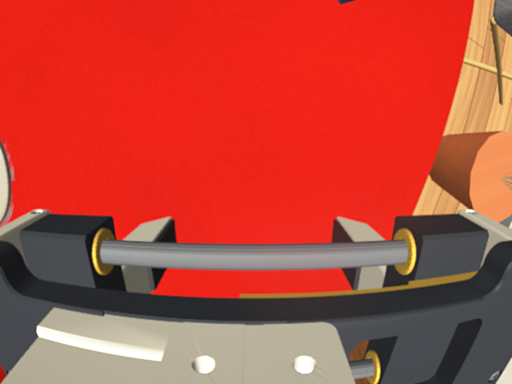

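```bash
cat > h.py <<'E'
import cv2,numpy as np
from cell import robot
from scipy.spatial.transform import Rotation as Ro
def cam(n):
    c=robot.read_camera(n); return c
def ray(c,uv):
    R,_=cv2.Rodrigues(np.array(c["rvec"])); t=np.array(c["tvec"]).ravel()
    d=R.T@np.array([(uv[0]-c["cx"])/c["fx"],(uv[1]-c["cy"])/c["fy"],1.]); return -R.T@t,d
def atz(c,uv,z):
    o,d=ray(c,uv); return o+d*(z-o[2])/d[2]
def proj(c,P):
    R,_=cv2.Rodrigues(np.array(c["rvec"])); q=R@np.array(P)+np.array(c["tvec"]).ravel()
    return np.array([c["fx"]*q[0]/q[2]+c["cx"],c["fy"]*q[1]/q[2]+c["cy"]])
def tri(c1,u1,c2,u2):
    A=[];b=[]
    for c,u in((c1,u1),(c2,u2)):
        o,d=ray(c,u); d/=np.linalg.norm(d); M=np.eye(3)-np.outer(d,d); A.append(M); b.append(M@o)
    x,r,_,_=np.linalg.lstsq(np.vstack(A),np.hstack(b),rcond=None); return x,np.sqrt(r)
def crop(img,x0,y0,x1,y1,s,name):
    cv2.imwrite("pics/"+name,cv2.resize(img[y0:y1,x0:x1],None,fx=s,fy=s,interpolation=cv2.INTER_CUBIC))
def toolpose():
    s=robot.observe(); R=Ro.from_euler('xyz',s["tool_rot"]).as_matrix(); return s["tool_pos"],R
def wproj(c,P,pos,R):
    H=np.array(c["hand_eye"]); q=np.linalg.inv(H)@np.append(R.T@(np.array(P)-pos),1); q=q[:3]
    th=np.arctan2(np.hypot(q[0],q[1]),q[2]); a=np.arctan2(q[1],q[0])
    return np.array([c["cx"]+c["fx"]*th*np.cos(a),c["cy"]+c["fy"]*th*np.sin(a)])
def wray(c,uv,pos,R):
    H=np.array(c["hand_eye"]); x=(uv[0]-c["cx"])/c["fx"]; y=(uv[1]-c["cy"])/c["fy"]; th=np.hypot(x,y)
    d=np.array([x/th*np.sin(th),y/th*np.sin(th),np.cos(th)]); return pos+R@H[:3,3], R@H[:3,:3]@d
def watz(c,uv,pos,R,z):
    o,d=wray(c,uv,pos,R); return o+d*(z-o[2])/d[2]
E
python3 - <<'E'
from h import *
c=cam("top")
crop(c["color"],105,115,275,290,4.5,"topz.png"); 
d=cam("side"); crop(d["color"],120,100,320,225,4,"sidez.png")
import pickle; pickle.dump((c,d),open("c0.pkl","wb"))
E
```

```text
(no output)
```

View pics/topz.png

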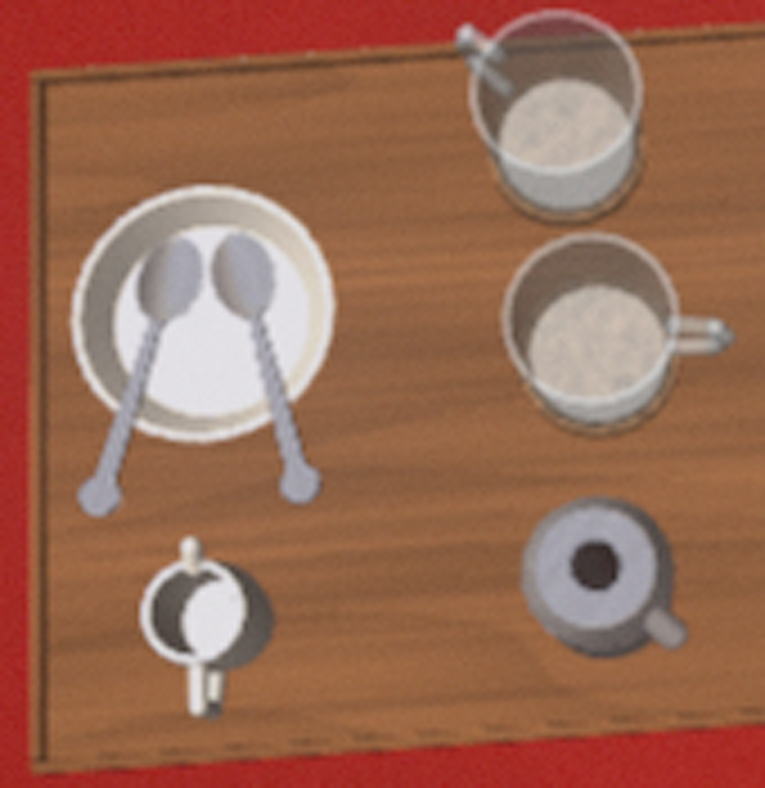

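View pics/sidez.png

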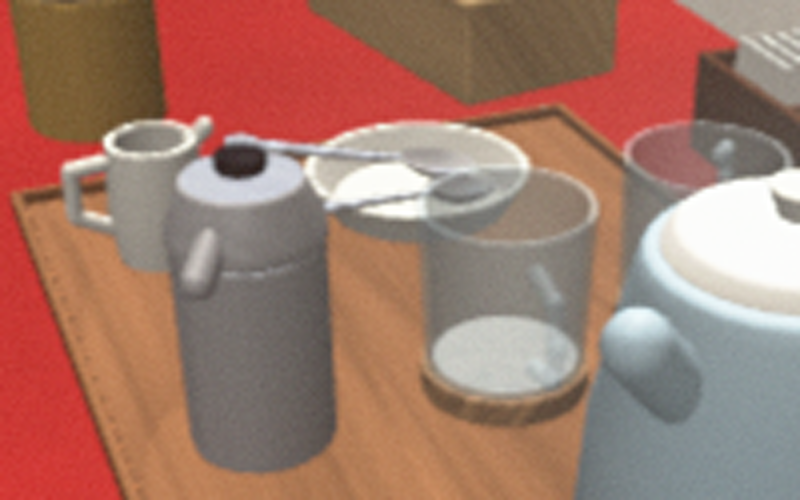

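Run:
```python
from h import *
import pickle
c,d=pickle.load(open("c0.pkl","rb"))
f=lambda x,y:(105+(x+.5)/4.5-.5,115+(y+.5)/4.5-.5)
for n,p,z in [("padL",(100,496),.039),("padR",(300,482),.039),("bowlL",(170,275),.012),("bowlR",(243,272),.012),("dishrim",(203,313),.03),
 ("mugfar rim",(555,92),.101),("mugfar base",(565,150),.021),("mugnear rim",(591,323),.101),("mugnear floor",(598,348),.021),
 ("mf L",(470,92),.101),("mf R",(641,92),.101),("mf T",(555,11),.101),("mf B",(555,172),.101),
 ("mn L",(503,323),.101),("mn R",(679,323),.101),("mn T",(591,234),.101),("mn B",(591,412),.101),
 ("mugfar handle",(464,36),.09),("mugnear handle",(725,335),.09),
 ("disp",(597,565),.146),("jug",(192,610),.079),("jughandle",(200,712),.06),("juglip",(190,542),.075),
 ("tray TL",(35,75),.014),("tray BL",(35,768),.014)]:
    print(n,np.round(atz(c,f(*p),z),4))
o,_=ray(c,(0,0));print("top cam",o); o,_=ray(d,(0,0));print("side cam",o)
```

```text
padL [0.5252 0.2978 0.039 ]
padR [0.5291 0.201  0.039 ]
bowlL [0.6417 0.2735 0.012 ]
bowlR [0.6422 0.2363 0.012 ]
dishrim [0.6169 0.2519 0.03  ]
mugfar rim [0.7018 0.0705 0.101 ]
mugfar base [0.6992 0.0703 0.021 ]
mugnear rim [0.5895 0.056  0.101 ]
mugnear floor [0.5949 0.0558 0.021 ]
mf L [0.7031 0.1106 0.101 ]
mf R [0.7005 0.0299 0.101 ]
mf T [0.7424 0.0698 0.101 ]
mf B [0.6624 0.0712 0.101 ]
mn L [0.5907 0.0964 0.101 ]
mn R [0.5882 0.0155 0.101 ]
mn T [0.6319 0.055  0.101 ]
mn B [0.5479 0.0569 0.101 ]
mugfar handle [0.7355 0.1144 0.09  ]
mugnear handle [ 0.5844 -0.0058  0.09  ]
disp [0.4735 0.054  0.146 ]
jug [0.4655 0.2423 0.079 ]
jughandle [0.4201 0.2423 0.06  ]
juglip [0.4972 0.2448 0.075 ]
tray TL [0.7509 0.3457 0.014 ]
tray BL [0.3974 0.3325 0.014 ]
top cam [0.38926401 0.02287412 0.9700584 ]
side cam [ 0.36431813 -0.47779974  0.38706509]
```

```bash
cat >> h.py <<'E'
def to(x,y,z,yaw=None):
    p,R=toolpose(); d=R.T@(np.array([x,y,z])-p)/.025
    cy=np.arctan2(R[1,0],R[0,0]); r=0 if yaw is None else -(yaw-cy)/np.radians(6)
    print("delta",np.round(d,2),"roll",round(r,2),"pos",np.round(p,4),"yaw",round(cy,3))
E
python3 -c "
from h import *
to(.5,.2,.25,.3)"
```

```text
delta [ 21.49 -22.37  -0.93] roll 0.16 pos [ 0.1635 -0.4987  0.2264] yaw 0.317
```

```bash
python3 -m crank '{"claw":[1,1,1,1,1,1,1,1],"delta_pos":[[0.4,-0.4,-0.5],[1.3,-1.3,-0.9],[2.2,-2.2,-1],[3.1,-3.1,-1],[4,-4.1,-1],[4.9,-5.1,-1],[5.8,-6.1,-1],[6.8,-7.1,-1]],"roll":[0,0,0,0,0,0,0,0]}' 30 && python3 -m crank '{"claw":[1,1,1,1,1,1,1,1],"delta_pos":[[1,-1,0],[2,-2.1,0],[3,-3.1,0],[4,-4.2,0],[5,-5.2,0],[6,-6.2,0],[7,-7.2,0],[7.7,-8,0]],"roll":[0,0,0,0,0,0,0,0]}'; python3 -c "
from h import *
to(.5,.2,.22,.3)"
```

```text
time: 0.92
tool_pos: [0.2699, -0.2758, 0.2517]
tool_rot: [3.141, -0.0, 0.316]
contact_force: [0.8, -1.0, 0.9]
opening: 0.0916
time: 1.58
tool_pos: [0.3912, -0.0249, 0.2519]
tool_rot: [3.142, -0.001, 0.318]
contact_force: [0.4, -0.5, -0.4]
opening: 0.0918
delta [ 6.94 -7.19  1.28] roll 0.17 pos [ 0.3912 -0.0249  0.2519] yaw 0.318
```

```bash
python3 -m crank '{"claw":[1,1,1,1,0.8,0.6,0.5,0.4],"delta_pos":[[1,-1,0],[2,-2,0.2],[3,-3,0.4],[4,-4,0.6],[5,-5,0.8],[6,-6,1],[6.6,-6.8,1.2],[6.9,-7.2,1.3]],"roll":[0,0,0,0,0,0,0,0]}'
python3 - <<'E'
from h import *
import pickle
p,R=toolpose(); c=cam("wrist"); cv2.imwrite("pics/w1.png",c["color"]); pickle.dump((p,R,c),open("w1.pkl","wb"))
print(p,wproj(c,[.529,.201,.039],p,R),wproj(c,[.525,.298,.039],p,R))
E
```

```text
time: 2.25
tool_pos: [0.4986, 0.2002, 0.218]
tool_rot: [-3.141, 0.001, 0.319]
contact_force: [-0.3, -0.2, -0.7]
opening: 0.0696
[0.49855872 0.20020936 0.21804933] [261.69350399 149.14530684] [180.48985508 127.17030156]
```

View pics/w1.png

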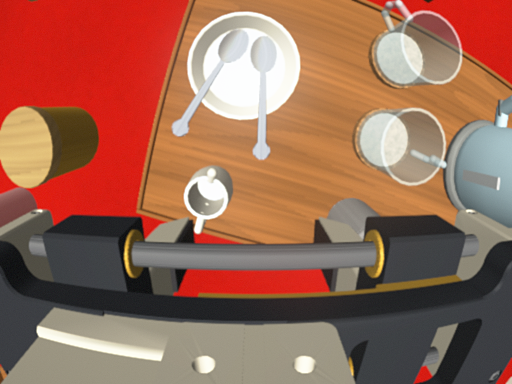

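Run:
```python
from h import *
import pickle
p,R,c=pickle.load(open("w1.pkl","rb"))
crop(c["color"],160,10,300,230,3.4,"w1z.png")
for n,u,z in [("padR",(262,151),.039),("neckR",(264.5,76),.022),("padL",(180.5,128),.039),("neckL",(221,62),.022)]: print(n,watz(c,u,p,R,z))
```

```text
padR [0.52708392 0.19998942 0.039     ]
neckR [0.61155157 0.22449677 0.022     ]
padL [0.52408036 0.29771255 0.039     ]
neckL [0.61227979 0.27868167 0.022     ]
```

View pics/w1z.png

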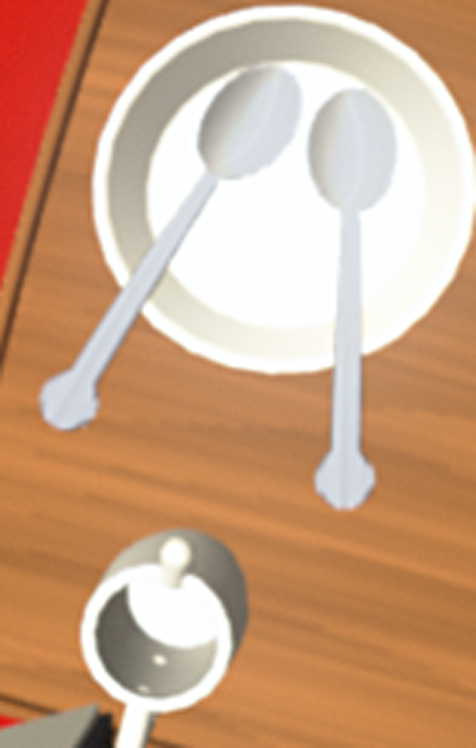

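```bash
python3 -c "
from h import *
to(.528,.2005,.02,.297)"
```

```text
delta [1.13 0.39 7.91] roll 0.21 pos [0.4985 0.2007 0.2178] yaw 0.319
```

```bash
python3 -m crank '{"claw":[0.38,0.38,0.38,0.38,0.38,0.38,0.38,0.38],"delta_pos":[[0.6,0.2,0.3],[1.13,0.39,0.8],[1.13,0.39,1.5],[1.13,0.39,2.2],[1.13,0.39,2.9],[1.13,0.39,3.5],[1.13,0.39,3.9],[1.13,0.39,4]],"roll":[0.1,0.21,0.21,0.21,0.21,0.21,0.21,0.21]}'
python3 - <<'E'
from h import *
to(.528,.2005,.02,.297)
p,R=toolpose(); c=cam("wrist"); cv2.imwrite("pics/w2.png",c["color"]);
print(p,wproj(c,[.528,.2005,.039],p,R))
d=cam("top");crop(d["color"],105,165,275,290,4.5,"t2.png")
E
```

```text
time: 2.97
tool_pos: [0.5271, 0.1959, 0.1177]
tool_rot: [3.142, 0.003, 0.294]
contact_force: [-0.0, 0.6, 1.4]
opening: 0.035
delta [ 0.1  -0.17  3.91] roll -0.03 pos [0.5271 0.1959 0.1177] yaw 0.294
[0.52709468 0.19591838 0.11772987] [248.96600246 195.46516237]
```

View pics/w2.png

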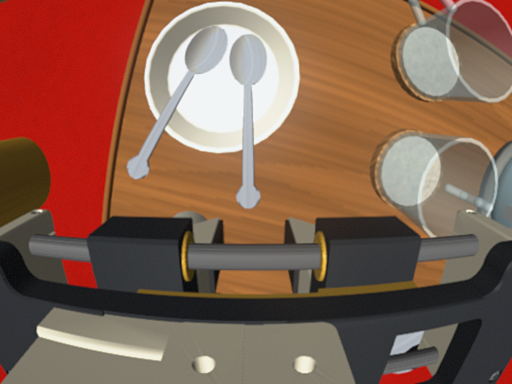

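```bash
python3 -m crank '{"claw":[0.38,0.38,0.38,0.38,0.38,0.38,0.38,0.38],"delta_pos":[[0.1,-0.17,0.2],[0.1,-0.17,0.7],[0.1,-0.17,1.3],[0.1,-0.17,1.9],[0.1,-0.17,2.4],[0.1,-0.17,2.7],[0.1,-0.17,2.8],[0.1,-0.17,2.8]],"roll":[0,0,0,0,0,0,0,0]}'
python3 - <<'E'
from h import *
to(.528,.2005,.02,.297)
p,R=toolpose(); c=cam("wrist"); cv2.imwrite("pics/w3.png",c["color"]);
print(p,wproj(c,[.528,.2005,.039],p,R))
E
```

```text
time: 3.73
tool_pos: [0.5294, 0.202, 0.0492]
tool_rot: [3.142, -0.0, 0.295]
contact_force: [0.4, 0.8, -0.2]
opening: 0.0351
delta [-0.07  0.04  1.17] roll -0.02 pos [0.5294 0.202  0.0492] yaw 0.295
[0.52944971 0.20201093 0.04918491] [255.67198801 232.09814465]
```

View pics/w3.png

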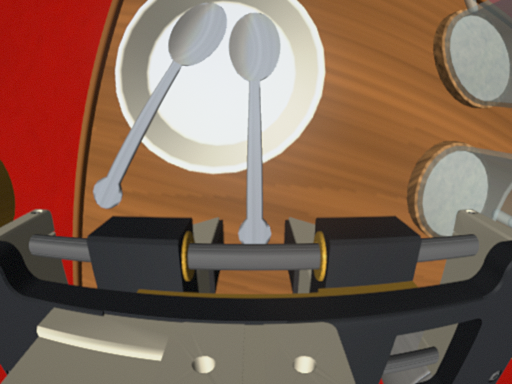

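```bash
python3 -m crank '{"claw":[0.38,0.38,0.38,0.38,0.38,0.38,0.38,0.38],"delta_pos":[[-0.05,0.03,0.2],[-0.05,0.03,0.5],[-0.05,0.03,0.8],[-0.05,0.03,1],[-0.05,0.03,1.15],[-0.05,0.03,1.17],[-0.05,0.03,1.17],[-0.05,0.03,1.17]],"roll":[0,0,0,0,0,0,0,0]}' 30; python3 -m crank '{"claw":[0.3,0.25,0.2,0.15,0.1,0.1,0.1,0.1],"delta_pos":[[0,0,0],[0,0,0],[0,0,0],[0,0,0],[0,0,0],[0,0,0],[0,0,0],[0,0,0]],"roll":[0,0,0,0,0,0,0,0]}' 30
python3 - <<'E'
from h import *
d=cam("side");crop(d["color"],120,90,320,225,4,"s3.png")
E
```

```text
time: 4.45
tool_pos: [0.5285, 0.2008, 0.02]
tool_rot: [3.141, -0.0, 0.295]
contact_force: [0.6, 0.2, 0.4]
opening: 0.0349
time: 5.12
tool_pos: [0.5284, 0.2008, 0.02]
tool_rot: [3.141, -0.0, 0.295]
contact_force: [0.0, -0.4, 0.4]
opening: 0.0175
```

View pics/s3.png

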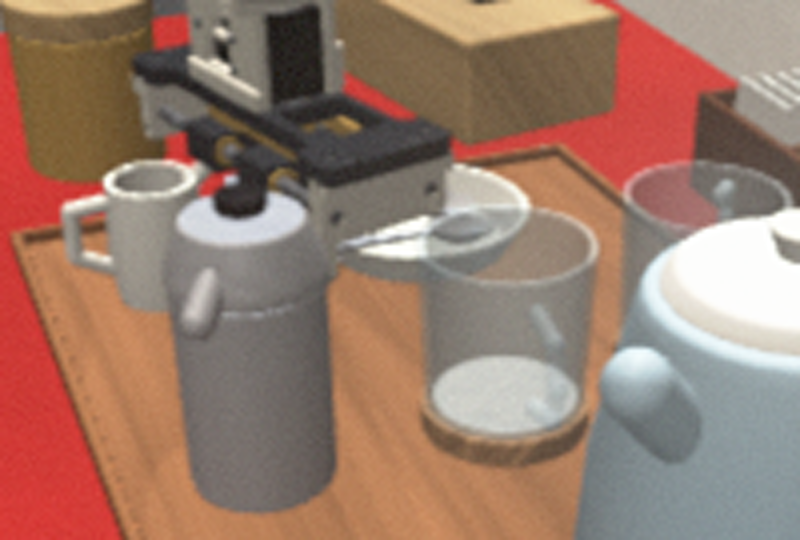

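```bash
python3 -m crank '{"claw":[0.1,0.1,0.1,0.1,0.1,0.1,0.1,0.1],"delta_pos":[[0,0,0],[0,0,0],[0,0,-0.2],[0,0,-0.5],[0,0,-0.8],[0,0,-1.1],[0,0,-1.4],[0,0,-1.5]],"roll":[0,0,0,0,0,0,0,0]}' 30
python3 - <<'E'
from h import *
d=cam("side");crop(d["color"],120,60,320,225,4,"s4.png")
d=cam("wrist");cv2.imwrite("pics/w4.png",d["color"])
E
```

```text
time: 5.83
tool_pos: [0.5291, 0.201, 0.0592]
tool_rot: [3.141, -0.002, 0.295]
contact_force: [0.0, -0.1, 0.6]
opening: 0.0177
```

View pics/s4.png

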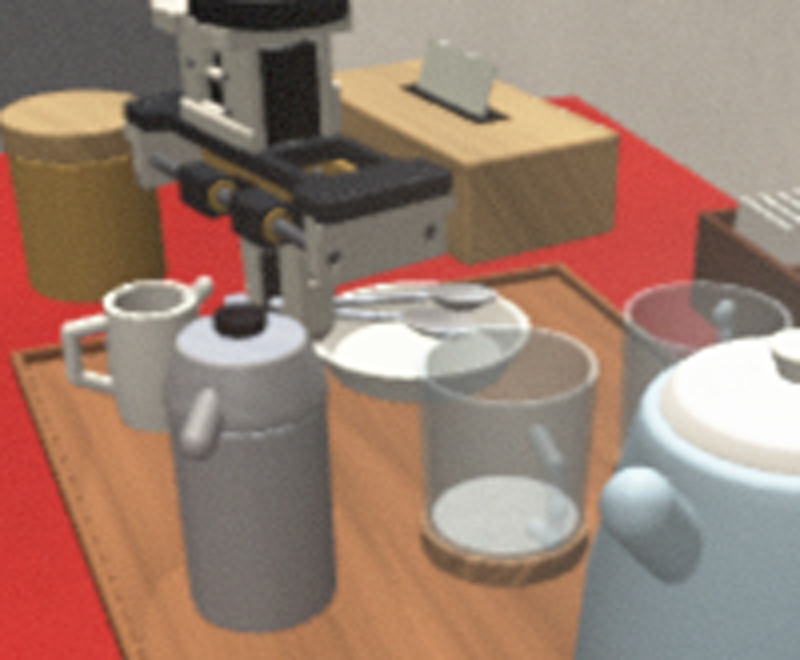

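View pics/w4.png

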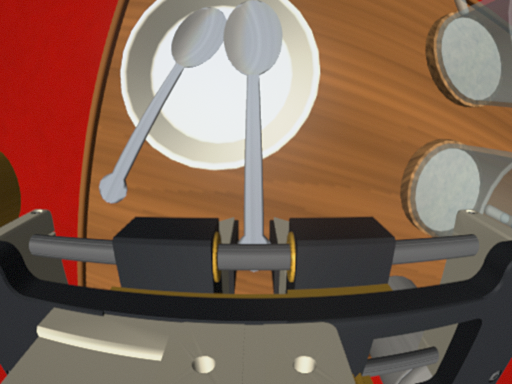

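```bash
python3 -m crank '{"claw":[0.1,0.1,0.1,0.1,0.1,0.1,0.1,0.1],"delta_pos":[[0,0,-0.4],[0,0,-1.2],[0,0,-2.2],[0,0,-3.2],[0,0,-4.2],[0,0,-5.2],[0,0,-6],[0,0,-6.5]],"roll":[0,0,0,0,0,0,0,0]}' 30;python3 -m crank '{"claw":[0.1,0.1,0.1,0.1,0.1,0.1,0.1,0.1],"delta_pos":[[0,0,-0.4],[0,0,-0.9],[0,0,-1.3],[0,0,-1.5],[0,0,-1.5],[0,0,-1.5],[0,0,-1.5],[0,0,-1.5]],"roll":[0,0,0,0,0,0,0,0]}' 30
python3 - <<'E'
from h import *
d=cam("side");cv2.imwrite("pics/s5.png",d["color"])
E
```

```text
time: 6.6
tool_pos: [0.5288, 0.2009, 0.2229]
tool_rot: [3.141, -0.003, 0.295]
contact_force: [0.4, 0.2, -0.5]
opening: 0.0176
time: 7.27
tool_pos: [0.528, 0.2007, 0.2565]
tool_rot: [-3.142, 0.002, 0.295]
contact_force: [1.0, 0.4, -0.8]
opening: 0.0175
```

View pics/s5.png

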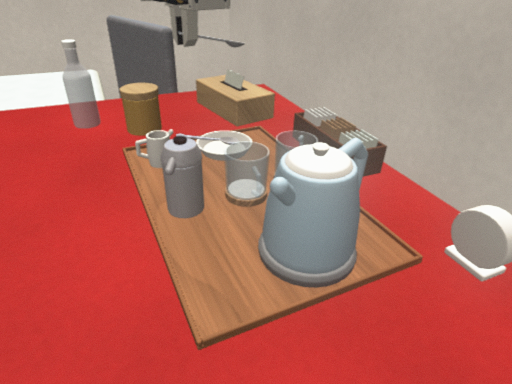

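```bash
python3 -m crank '{"claw":[0.1,0.1,0.1,0.1,0.1,0.1,0.1,0.1],"delta_pos":[[0,0,0],[0,0,0],[0,0,0],[0,0,0],[0,0,0],[0,0,0],[0,0,0],[0,0,0]],"roll":[0,0,0,0,0,0,0,0]}' 3
python3 - <<'E'
from h import *
d=cam("side");crop(d["color"],100,0,300,150,4,"s6.png")
E
```

```text
time: 7.98
tool_pos: [0.5284, 0.2008, 0.2575]
tool_rot: [3.142, -0.0, 0.295]
contact_force: [0.9, 0.3, -0.3]
opening: 0.0192
```

View pics/s6.png

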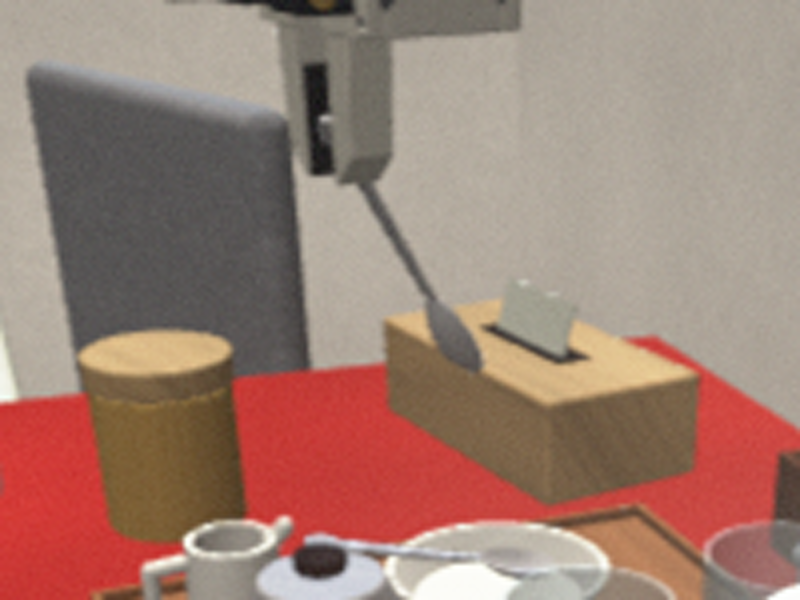

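```bash
python3 -m crank '{"claw":[0.1,0.1,0.1,0.1,0.1,0.1,0.1,0.1],"delta_pos":[[0,0,0],[0,0,0],[0,0,0],[0,0,0],[0,0,0],[0,0,0],[0,0,0],[0,0,0]],"roll":[0,0,0,0,0,0,0,0]}' 3
python3 - <<'E'
from h import *
d=cam("side");crop(d["color"],100,0,300,150,4,"s7.png")
E
```

```text
time: 8.7
tool_pos: [0.5283, 0.2008, 0.2574]
tool_rot: [3.142, 0.0, 0.295]
contact_force: [0.5, 0.1, -0.2]
opening: 0.0194
```

View pics/s7.png

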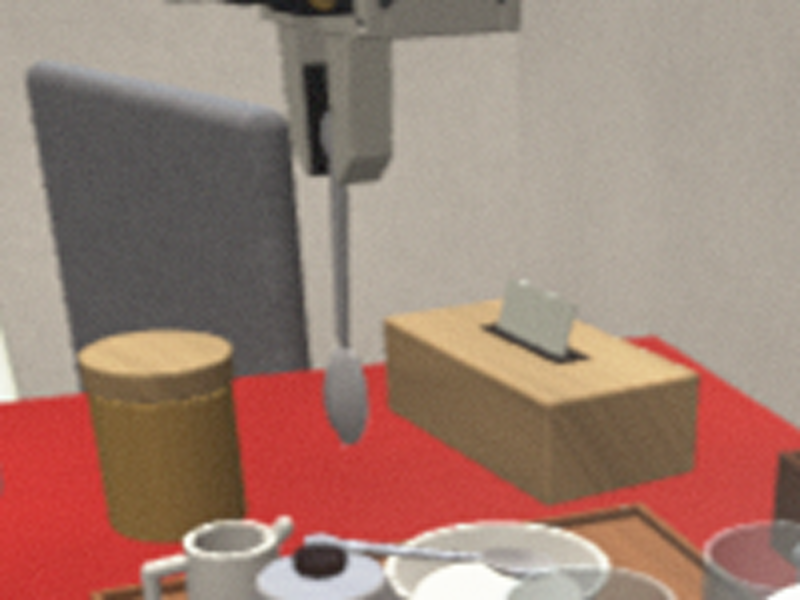

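```bash
python3 -m crank '{"claw":[0.1,0.1,0.1,0.1,0.1,0.1,0.1,0.1],"delta_pos":[[0,0,0],[0,0,0],[0,0,0],[0,0,0],[0,0,0],[0,0,0],[0,0,0],[0,0,0]],"roll":[0,0,0,0,0,0,0,0]}' 25
python3 - <<'E'
from h import *
d=cam("side");crop(d["color"],100,0,300,150,4,"s8.png")
t=cam("top");crop(t["color"],105,115,275,290,4.5,"t8.png")
p,R=toolpose(); print(p)
g=p-R[:,2]*.019
for q in (g,g-[0,0,.092],g-[0,0,.138]):
    print((proj(d,q)-[100,0])*4,(proj(t,q)-[105,115])*4.5)
E
```

```text
time: 9.42
tool_pos: [0.5283, 0.2008, 0.2574]
tool_rot: [3.141, -0.0, 0.295]
contact_force: [0.0, 0.4, 0.9]
opening: 0.0176
[0.52834259 0.20077536 0.25742711]
[339.45493237 133.25523139] [175.18802271 389.15402226]
[354.13702745 340.43962485] [231.6220792  431.45680106]
[360.71253303 433.22897992] [255.31201588 449.21469785]
```

View pics/s8.png

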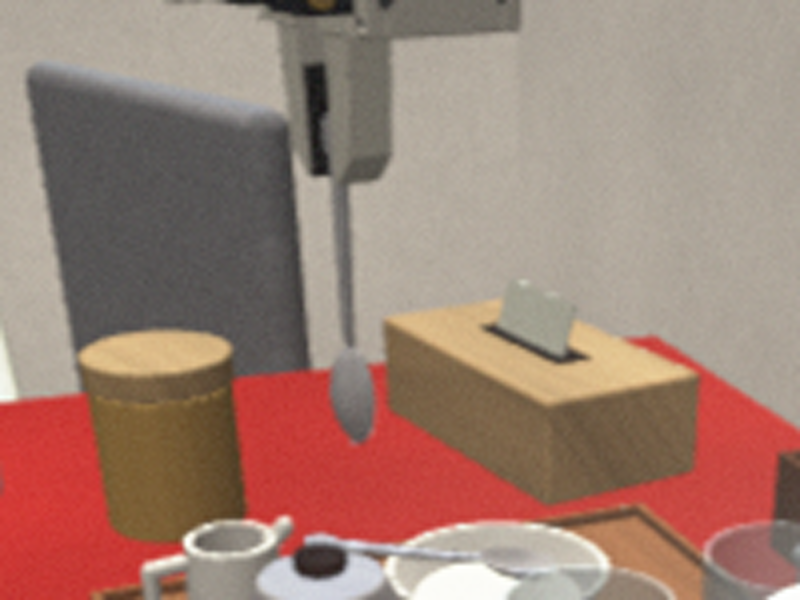

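View pics/t8.png

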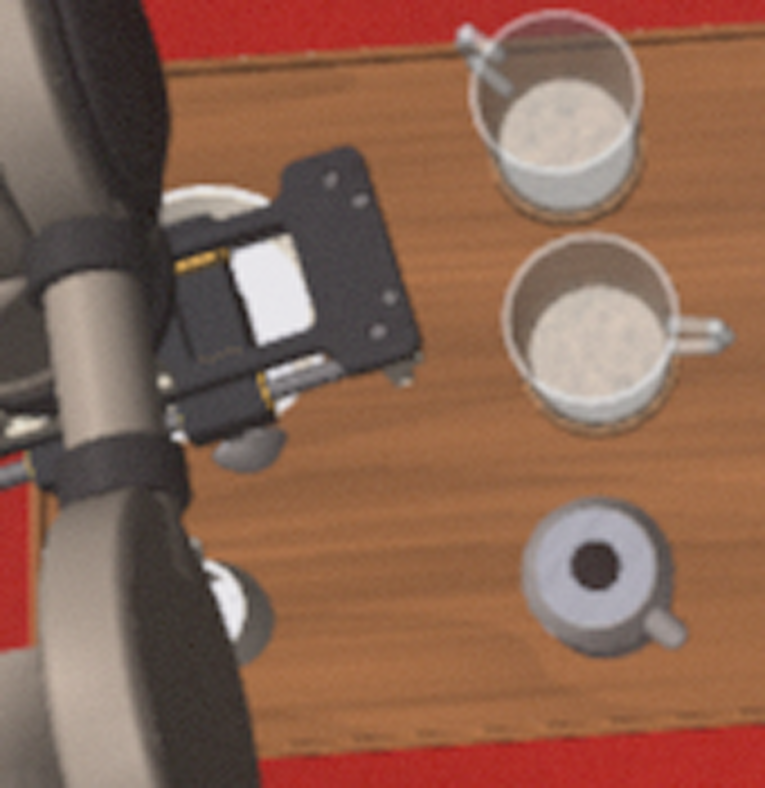

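Run:
```python
from h import *
import pickle
c,d=pickle.load(open("c0.pkl","rb"))
print(robot.observe()["qpos"])
f=lambda x,y:(120+(x+.5)/4-.5,100+(y+.5)/4-.5)
for n,u in (("near",(511,206)),("nearL",(425,206)),("nearR",(598,206)),("nearT",(511,166)),("nearB",(511,244)),("farL",(624,160)),("farR",(792,163))): print(n,atz(d,f(*u),.101))
to(.5895,.074,.26,1.571)
```

```text
[ 2.27649420e-01  3.95706609e-01  1.35718997e+00 -1.45191106e-04
  1.38869232e+00  1.50364283e+00]
near [0.59125793 0.05478175 0.101     ]
nearL [0.55533208 0.06817249 0.101     ]
nearR [0.62782451 0.04115219 0.101     ]
nearT [0.60751431 0.09385628 0.101     ]
nearB [0.5773237  0.02128886 0.101     ]
farL [0.66080409 0.08142316 0.101     ]
farR [0.73512462 0.05039833 0.101     ]
delta [ 0.87  5.56 -0.1 ] roll -12.19 pos [0.5283 0.2008 0.2574] yaw 0.295
```

```bash
python3 -m crank '{"claw":[0.1,0.1,0.1,0.1,0.1,0.1,0.1,0.1],"delta_pos":[[0.05,0.3,-0.1],[0.15,0.9,-0.2],[0.25,1.6,-0.3],[0.35,2.3,-0.3],[0.5,3.1,-0.3],[0.6,3.9,-0.3],[0.7,4.6,-0.3],[0.8,5.1,-0.3]],"roll":[-0.5,-1.4,-2.3,-3.3,-4.3,-5.3,-6.3,-7.3]}' 25; python3 -m crank '{"claw":[0.1,0.1,0.1,0.1,0.1,0.1,0.1,0.1],"delta_pos":[[0,0,0],[0,0,0],[0,0,0],[0,0,0],[0,0,0],[0,0,0],[0,0,0],[0,0,0]],"roll":[-1,-2,-3,-4,-4.6,-4.9,-4.9,-4.9]}' 25
python3 - <<'E'
from h import *
to(.590,.0735,.2,1.571)
d=cam("side");crop(d["color"],120,30,320,225,4,"s9.png")
p,R=toolpose()
E
```

```text
time: 10.18
tool_pos: [0.585, 0.083, 0.2649]
tool_rot: [3.141, 0.0, 1.063]
contact_force: [-0.1, 0.5, 0.3]
opening: 0.0178
time: 10.85
tool_pos: [0.5845, 0.0846, 0.2649]
tool_rot: [3.142, 0.0, 1.571]
contact_force: [0.2, -0.3, -0.9]
opening: 0.018
delta [-0.44  0.22  2.6 ] roll 0.0 pos [0.5845 0.0846 0.2649] yaw 1.571
```

View pics/s9.png

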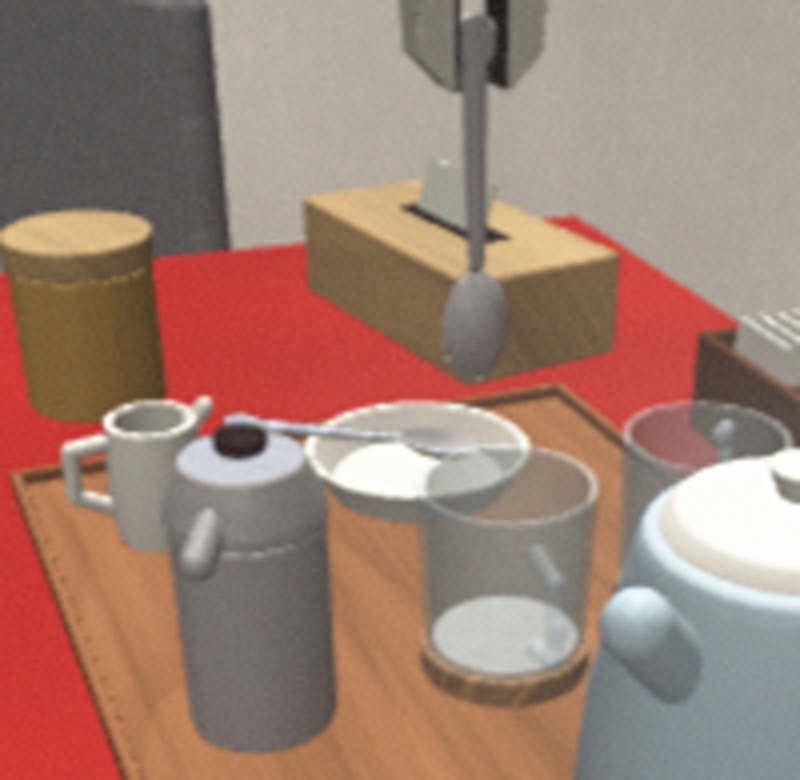

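```bash
python3 -m crank '{"claw":[0.1,0.1,0.1,0.1,0.1,0.1,0.1,0.1],"delta_pos":[[-0.2,0.1,0],[-0.44,0.22,0.2],[-0.44,0.22,0.6],[-0.44,0.22,1.1],[-0.44,0.22,1.6],[-0.44,0.22,2.1],[-0.44,0.22,2.4],[-0.44,0.22,2.5]],"roll":[0,0,0,0,0,0,0,0]}' 25;  python3 - <<'E'
from h import *
to(.590,.0735,.15,1.571)
d=cam("side");crop(d["color"],180,30,320,225,4,"s10.png")
p,R=toolpose(); c=cam("wrist"); cv2.imwrite("pics/w10.png",c["color"])
g=p-R[:,2]*.019
for L in (0,.138,.141): print(L,(proj(d,g-[0,0,L])-[180,30])*4)
E
```

```text
time: 11.57
tool_pos: [0.5892, 0.0734, 0.2002]
tool_rot: [-3.138, 0.0, 1.572]
contact_force: [-0.3, -0.2, -0.9]
opening: 0.0177
delta [0.   0.04 2.01] roll 0.01 pos [0.5892 0.0734 0.2002] yaw 1.572
0 [253.07818015 206.31500314]
0.138 [249.75519045 505.7842637 ]
0.141 [249.69116849 511.55394984]
```

View pics/s10.png

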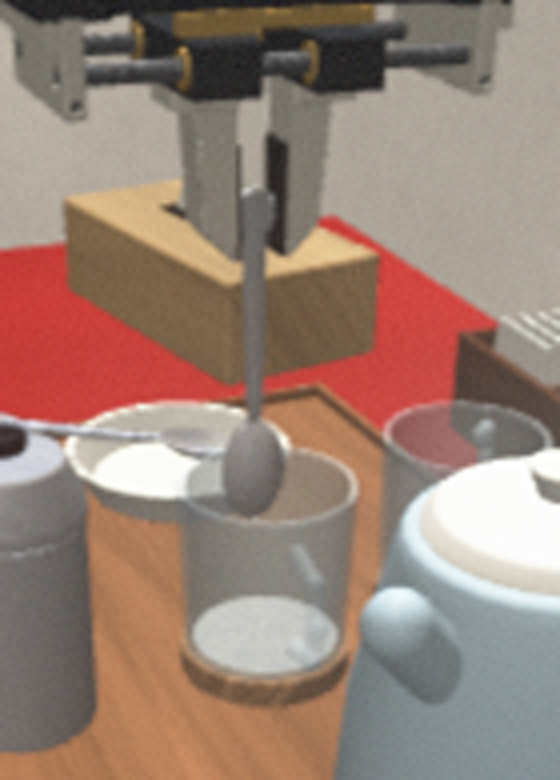

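View pics/w10.png

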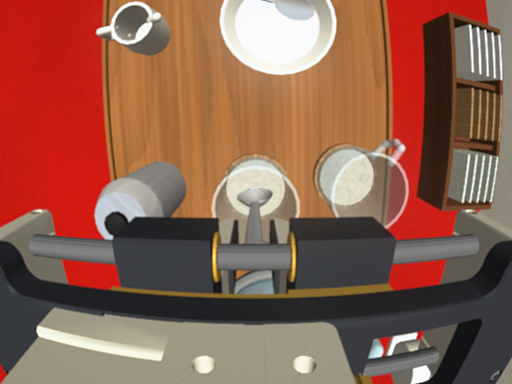

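```bash
python3 -m crank '{"claw":[0.1,0.1,0.1,0.1,0.1,0.1,0.1,0.1],"delta_pos":[[0,0.04,0.2],[0,0.04,0.5],[0,0.04,0.9],[0,0.04,1.2],[0,0.04,1.5],[0,0.04,1.7],[0,0.04,1.85],[0,0.04,1.88]],"roll":[0,0,0,0,0,0,0,0]}' 15;  python3 -m crank '{"claw":[0.1,0.1,0.1,0.1,0.1,0.1,0.1,0.1],"delta_pos":[[0,0,0],[0,0,0],[0,0,0.03],[0,0,0.07],[0,0,0.11],[0,0,0.15],[0,0,0.16],[0,0,0.16]],"roll":[0,0,0,0,0,0,0,0]}' 15
python3 - <<'E'
from h import *
d=cam("side");crop(d["color"],180,60,320,225,4.5,"s11.png")
E
```

```text
time: 12.33
tool_pos: [0.5907, 0.0736, 0.1545]
tool_rot: [-3.14, 0.0, 1.572]
contact_force: [0.2, 0.6, -0.3]
opening: 0.0186
time: 13.0
tool_pos: [0.591, 0.0736, 0.1514]
tool_rot: [-3.141, 0.0, 1.572]
contact_force: [-0.0, -0.8, -0.1]
opening: 0.0183
```

View pics/s11.png

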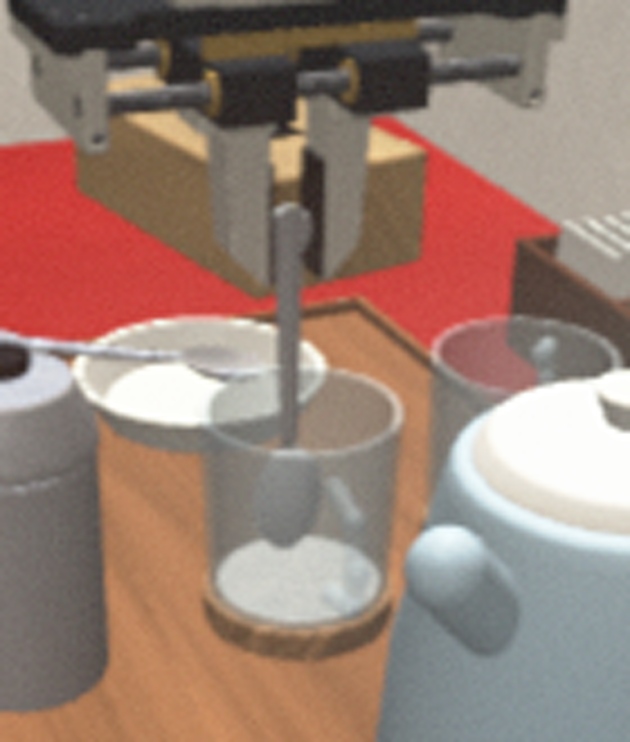

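```bash
for i in 1; do python3 -m crank '{"claw":[0.1,0.1,0.1,0.1,0.1,0.1,0.1,0.1],"delta_pos":[[0,0,0.03],[0,0,0.06],[0,0,0.09],[0,0,0.12],[0,0,0.15],[0,0,0.17],[0,0,0.17],[0,0,0.17]],"roll":[0,0,0,0,0,0,0,0]}' 15; done; python3 -c "
from h import *
d=cam('side')
p,R=toolpose();print(p, robot.observe()['contact_force'])
print((proj(d,[p[0],p[1],.021])-[180,60])*4.5)"
```

```text
time: 13.72
tool_pos: [0.591, 0.0736, 0.1471]
tool_rot: [-3.142, 0.0, 1.572]
contact_force: [-0.3, 0.0, -0.5]
opening: 0.0184
[0.5910637  0.07358635 0.14719971] [ 0.58654747 -0.50178421 -0.58301038]
[282.88162139 558.67602392]
```

```bash
python3 -m crank '{"claw":[0.1,0.1,0.1,0.1,0.1,0.1,0.1,0.1],"delta_pos":[[0,0,0.01],[0,0,0.03],[0,0,0.04],[0,0,0.06],[0,0,0.07],[0,0,0.08],[0,0,0.08],[0,0,0.08]],"roll":[0,0,0,0,0,0,0,0]}' 10; python3 -m crank '{"claw":[0.1,0.1,0.1,0.1,0.1,0.1,0.1,0.1],"delta_pos":[[0,0,0.01],[0,0,0.02],[0,0,0.03],[0,0,0.04],[0,0,0.05],[0,0,0.06],[0,0,0.06],[0,0,0.06]],"roll":[0,0,0,0,0,0,0,0]}' 10
python3 - <<'E'
from h import *
d=cam("side");crop(d["color"],180,60,320,225,4.5,"s12.png")
E
```

```text
time: 14.43
tool_pos: [0.591, 0.0736, 0.1452]
tool_rot: [-3.142, 0.0, 1.572]
contact_force: [-0.1, 0.6, -0.7]
opening: 0.019
time: 15.1
tool_pos: [0.591, 0.0736, 0.1437]
tool_rot: [-3.142, 0.0, 1.572]
contact_force: [-0.1, 0.7, -0.8]
opening: 0.0189
```

View pics/s12.png

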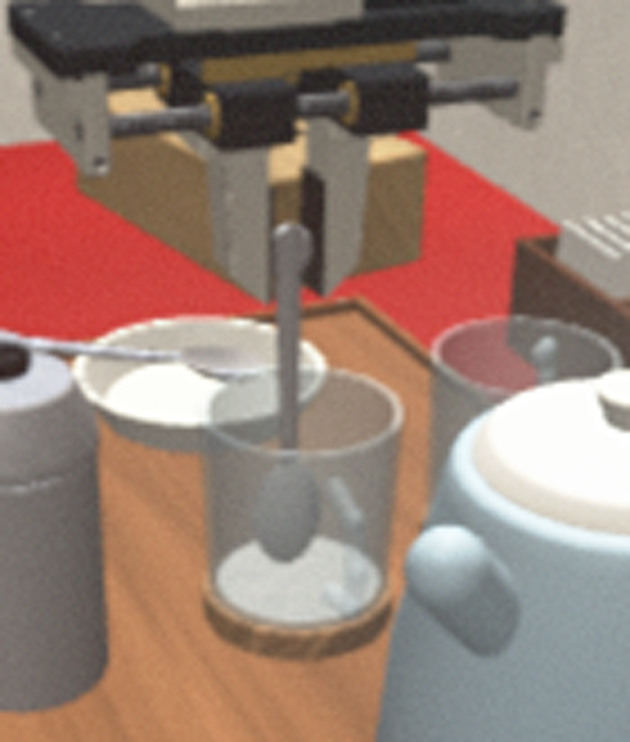

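```bash
python3 -m crank '{"claw":[0.1,0.1,0.1,0.1,0.1,0.1,0.1,0.1],"delta_pos":[[0,0,0.01],[0,0,0.02],[0,0,0.03],[0,0,0.04],[0,0,0.05],[0,0,0.05],[0,0,0.05],[0,0,0.05]],"roll":[0,0,0,0,0,0,0,0]}' 10; python3 -c "
from h import *
d=cam('side');crop(d['color'],180,60,320,225,4.5,'s13.png')
print(robot.observe()['contact_force'],robot.observe()['torque'])"
```

```text
time: 15.82
tool_pos: [0.5913, 0.0736, 0.1428]
tool_rot: [3.141, 0.0, 1.572]
contact_force: [-1.2, 0.4, 3.2]
opening: 0.0186
[0.24667066 0.02832313 3.70873927] [-0.01679805 -0.155552   -0.02727691]
```

View pics/s13.png

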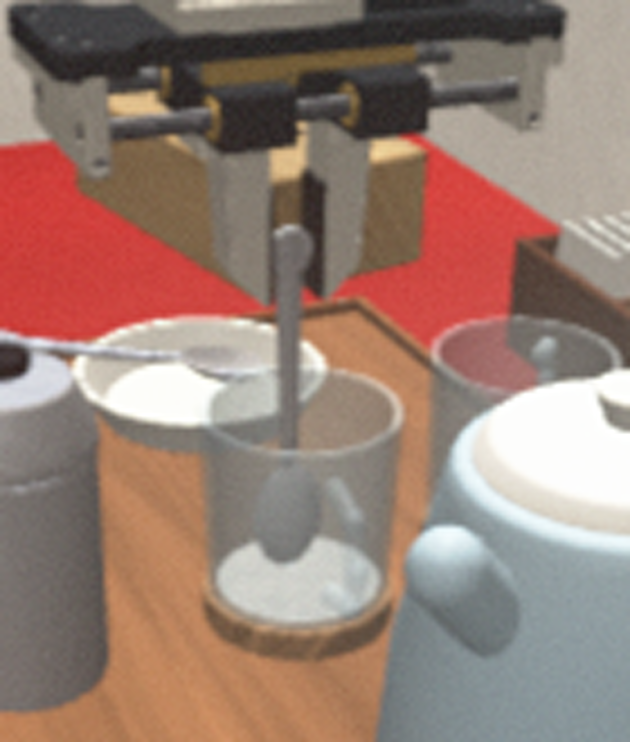

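```bash
python3 -m crank '{"claw":[0.1,0.1,0.1,0.1,0.1,0.1,0.1,0.1],"delta_pos":[[0,0,-0.01],[0,0,-0.01],[0.1,0,-0.01],[0.2,0,-0.01],[0.3,0,0],[0.4,0,0],[0.5,0,0.01],[0.5,0,0.01]],"roll":[0,0,0,0,0,0,0,0]}' 3; python3 -c "
from h import *
d=cam('side');crop(d['color'],180,60,320,225,4.5,'s14.png')
print(robot.observe()['contact_force'],robot.observe()['torque'])"
```

```text
time: 16.53
tool_pos: [0.5909, 0.0868, 0.142]
tool_rot: [-3.141, -0.0, 1.573]
contact_force: [0.5, -0.3, 2.1]
opening: 0.0194
[0.05643124 0.0635141  2.31862648] [ 0.00471447 -0.15210166  0.01692901]
```

View pics/s14.png

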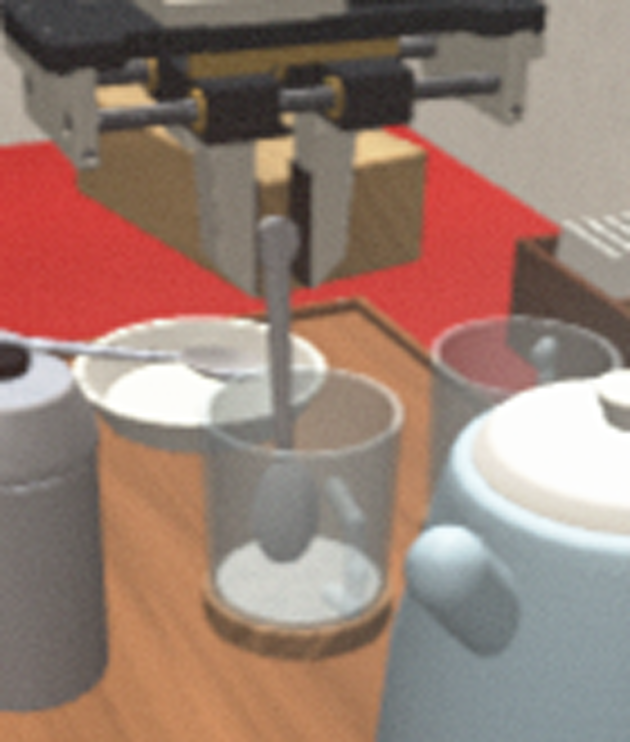

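```bash
python3 -m crank '{"claw":[0.1,0.1,0.1,0.1,0.1,0.1,0.1,0.1],"delta_pos":[[0.1,0,0],[0.2,0,0.01],[0.3,0,0.02],[0.4,0,0.04],[0.48,0,0.05],[0.55,0,0.06],[0.59,0,0.07],[0.6,0,0.07]],"roll":[0,0,0,0,0,0,0,0]}' 3; python3 -c "
from h import *
d=cam('side');crop(d['color'],180,60,320,225,4.5,'s15.png')
d=cam('wrist');cv2.imwrite('pics/w15.png',d['color'])
print(robot.observe()['contact_force'],robot.observe()['torque'])"
```

```text
time: 17.25
tool_pos: [0.5909, 0.1013, 0.1403]
tool_rot: [-3.141, 0.0, 1.573]
contact_force: [-0.0, 0.3, -0.4]
opening: 0.0193
[-0.27870499 -0.20727975  0.28276239] [-0.04873501 -0.07130529 -0.00433946]
```

View pics/s15.png

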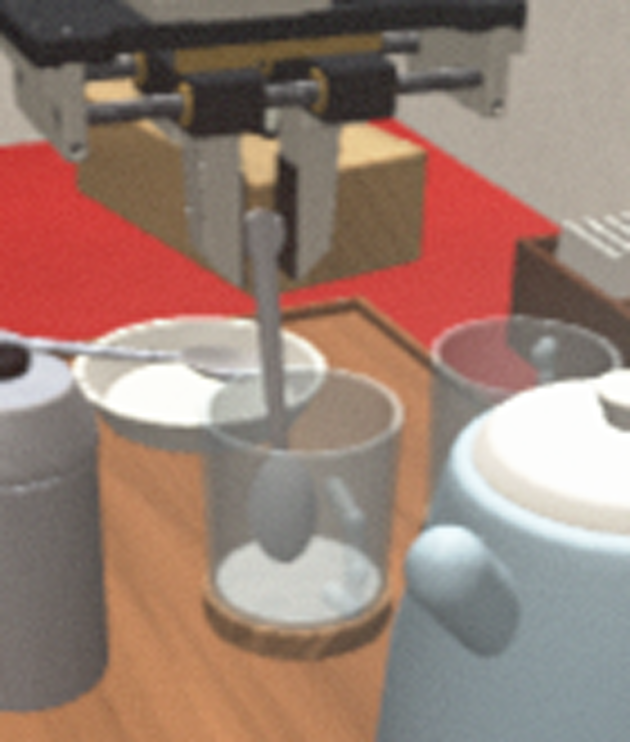

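View pics/w15.png

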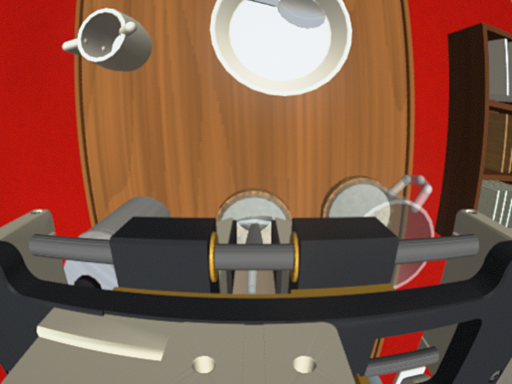

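```bash
python3 -m crank '{"claw":[0.1,0.1,0.1,0.1,0.22,0.24,0.27,0.3],"delta_pos":[[0.02,0,0.01],[0.04,0,0.03],[0.06,0,0.05],[0.06,0,0.05],[0.06,0,0.05],[0.06,0,0.05],[0.06,0,0.05],[0.06,0,0.05]],"roll":[0,0,0,0,0,0,0,0]}' 3; python3 -c "
from h import *
d=cam('side');crop(d['color'],180,60,320,225,4.5,'s16.png')
print(robot.observe()['contact_force'],robot.observe()['torque'])"
```

```text
time: 18.02
tool_pos: [0.5909, 0.1026, 0.1391]
tool_rot: [-3.141, 0.0, 1.572]
contact_force: [0.1, 0.3, -0.1]
opening: 0.0263
[-0.84568748 -0.20878316  0.27154128] [-0.05944152 -0.11744377  0.08041358]
```

View pics/s16.png

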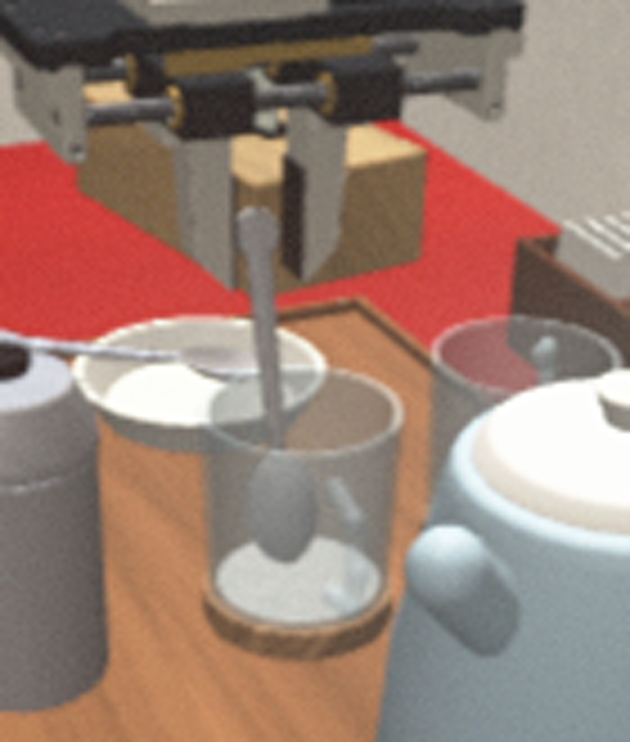

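```bash
python3 -m crank '{"claw":[0.35,0.4,0.45,0.5,0.5,0.5,0.5,0.5],"delta_pos":[[0,0,0],[0,0,0],[0,0,0],[0,0,0],[0,0,-0.2],[0,0,-0.6],[0,0,-1.2],[0,0,-1.8]],"roll":[0,0,0,0,0,0,0,0]}' 30; python3 -m crank '{"claw":[0.5,0.5,0.5,0.5,0.5,0.5,0.5,0.5],"delta_pos":[[0,0,-0.8],[0,0,-1.6],[0,0,-2.3],[0,0,-2.8],[0,0,-3],[0,0,-3],[0,0,-3],[0,0,-3]],"roll":[0,0,0,0,0,0,0,0]}' 30; python3 -c "
from h import *
d=cam('side');crop(d['color'],180,60,320,225,4.5,'s17.png')
to(.527,.2985,.2,-.227)"
```

```text
time: 18.73
tool_pos: [0.591, 0.1026, 0.1854]
tool_rot: [3.142, 0.0, 1.572]
contact_force: [0.4, 0.1, 0.2]
opening: 0.0457
time: 19.4
tool_pos: [0.5905, 0.1026, 0.2582]
tool_rot: [-3.14, 0.0, 1.572]
contact_force: [-0.5, 0.1, -0.2]
opening: 0.0457
delta [ 7.84 -2.52  2.33] roll 17.18 pos [0.5905 0.1026 0.2581] yaw 1.572
```

View pics/s17.png

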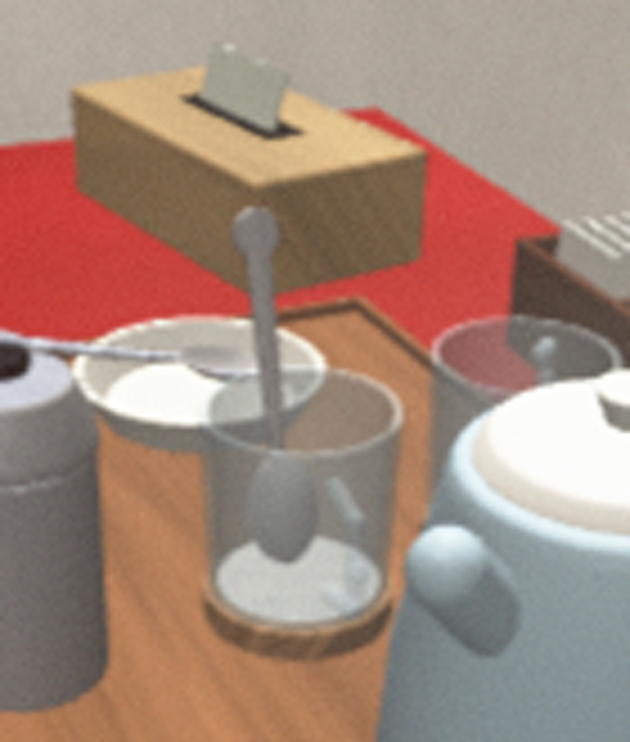

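```bash
python3 -m crank '{"claw":[0.5,0.5,0.5,0.5,0.5,0.5,0.5,0.5],"delta_pos":[[0.5,-0.2,0],[1.4,-0.5,0],[2.4,-0.8,0],[3.4,-1.1,0],[4.4,-1.4,0],[5.4,-1.7,0.2],[6.4,-2,0.4],[7.1,-2.3,0.7]],"roll":[0.6,1.6,2.7,3.8,4.9,6,7.1,8.2]}' 30; python3 -m crank '{"claw":[0.5,0.4,0.38,0.38,0.38,0.38,0.38,0.38],"delta_pos":[[0,0,0],[0,0,0],[0,0,0],[0,0,0],[0,0,0],[0,0,0],[0,0,0],[0,0,0]],"roll":[1.1,2.2,3.3,4.4,5.5,6.6,7.7,8.8]}' 30; python3 -c "
from h import *
to(.525,.298,.11,-.227)"
```

```text
time: 20.12
tool_pos: [0.5324, 0.282, 0.241]
tool_rot: [-3.141, 0.0, 0.709]
contact_force: [1.2, -0.1, 0.6]
opening: 0.0456
time: 20.78
tool_pos: [0.5329, 0.2799, 0.2406]
tool_rot: [3.141, 0.002, -0.214]
contact_force: [-0.3, -0.1, 0.5]
opening: 0.0344
delta [-0.45 -0.65  5.23] roll 0.13 pos [0.5329 0.2799 0.2406] yaw -0.214
```

```bash
python3 -m crank '{"claw":[0.38,0.38,0.38,0.38,0.38,0.38,0.38,0.38],"delta_pos":[[-0.2,-0.3,0.4],[-0.45,-0.65,1.2],[-0.45,-0.65,2.2],[-0.45,-0.65,3.2],[-0.45,-0.65,4.2],[-0.45,-0.65,5],[-0.45,-0.65,5.3],[-0.45,-0.65,5.3]],"roll":[0.13,0.13,0.13,0.13,0.13,0.13,0.13,0.13]}' 30
python3 - <<'E'
from h import *
to(.525,.298,.02,-.227)
p,R=toolpose(); c=cam("wrist"); cv2.imwrite("pics/w20.png",c["color"])
print(wproj(c,[.525,.298,.039],p,R),wproj(c,[.6128,.2775,.022],p,R))
E
```

```text
time: 21.45
tool_pos: [0.5241, 0.2976, 0.1065]
tool_rot: [3.138, 0.004, -0.221]
contact_force: [-0.5, 0.0, 1.2]
opening: 0.0351
delta [ 0.05 -0.04  3.46] roll 0.05 pos [0.5241 0.2976 0.1065] yaw -0.221
[253.38513667 200.58073017] [254.17203381  86.61103261]
```

View pics/w20.png

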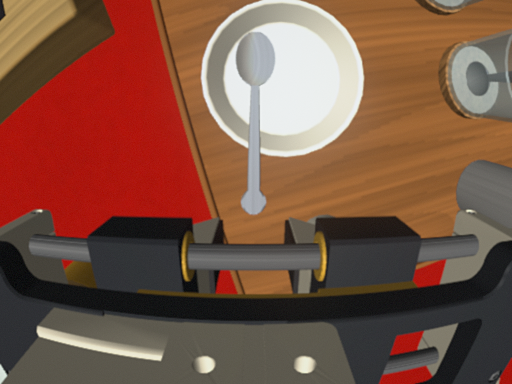

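```bash
python3 -m crank '{"claw":[0.38,0.38,0.38,0.38,0.38,0.38,0.38,0.38],"delta_pos":[[0,-0.02,0.3],[0,-0.02,0.8],[0,-0.02,1.4],[0,-0.02,2],[0,-0.02,2.6],[0,-0.02,3],[0,-0.02,3.2],[0,-0.02,3.2]],"roll":[0,0,0,0,0,0,0,0]}' 30;  python3 -m crank '{"claw":[0.38,0.38,0.35,0.25,0.15,0.1,0.1,0.1],"delta_pos":[[0,0,0.1],[0,0,0.2],[0,0,0.23],[0,0,0.23],[0,0,0.23],[0,0,0.23],[0,0,0.23],[0,0,0.23]],"roll":[0,0,0,0,0,0,0,0]}' 30
python3 - <<'E'
from h import *
d=cam("side");crop(d["color"],120,60,320,225,4,"s20.png")
E
```

```text
time: 22.17
tool_pos: [0.5255, 0.2986, 0.0287]
tool_rot: [3.141, 0.001, -0.221]
contact_force: [0.6, 0.8, 0.1]
opening: 0.0349
time: 22.83
tool_pos: [0.5258, 0.2988, 0.0236]
tool_rot: [-3.141, -0.0, -0.221]
contact_force: [0.2, 0.7, 0.1]
opening: 0.0179
```

View pics/s20.png

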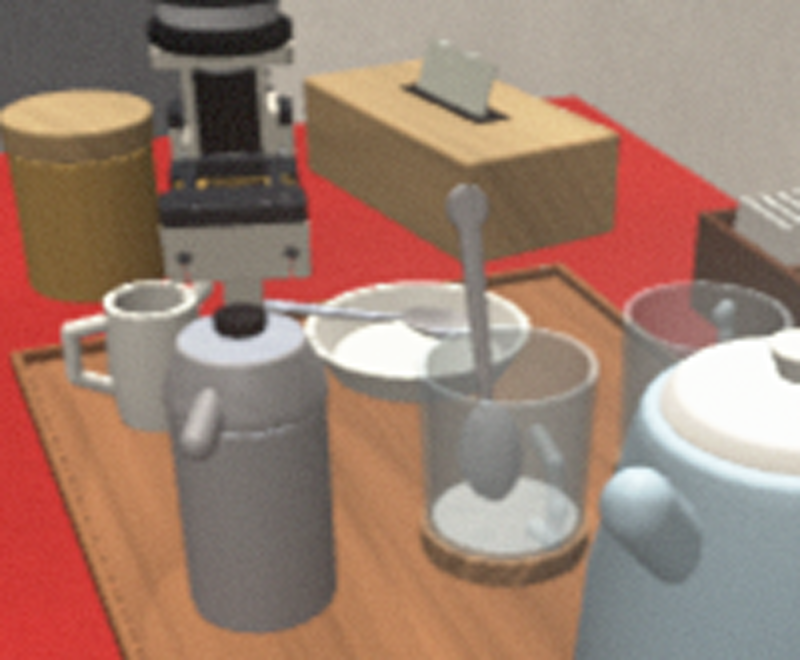

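```bash
python3 -m crank '{"claw":[0.1,0.1,0.1,0.1,0.1,0.1,0.1,0.1],"delta_pos":[[0,0,0],[0,0,-0.2],[0,0,-0.5],[0,0,-1],[0,0,-1.6],[0,0,-2.4],[0,0,-3.2],[0,0,-4]],"roll":[0,0,0,0,0,0,0,0]}' 30;python3 -m crank '{"claw":[0.1,0.1,0.1,0.1,0.1,0.1,0.1,0.1],"delta_pos":[[0,0,-0.9],[0,0,-1.9],[0,0,-2.9],[0,0,-3.9],[0,0,-4.7],[0,0,-5.3],[0,0,-5.5],[0,0,-5.5]],"roll":[0,0,0,0,0,0,0,0]}' 30
python3 - <<'E'
from h import *
d=cam("side");crop(d["color"],100,0,300,150,4,"s21.png")
E
```

```text
time: 23.55
tool_pos: [0.5255, 0.2987, 0.125]
tool_rot: [-3.142, -0.0, -0.221]
contact_force: [1.3, 0.4, -0.7]
opening: 0.0177
time: 24.22
tool_pos: [0.526, 0.2989, 0.2628]
tool_rot: [-3.14, -0.003, -0.221]
contact_force: [-0.2, -0.2, -0.9]
opening: 0.0176
```

View pics/s21.png

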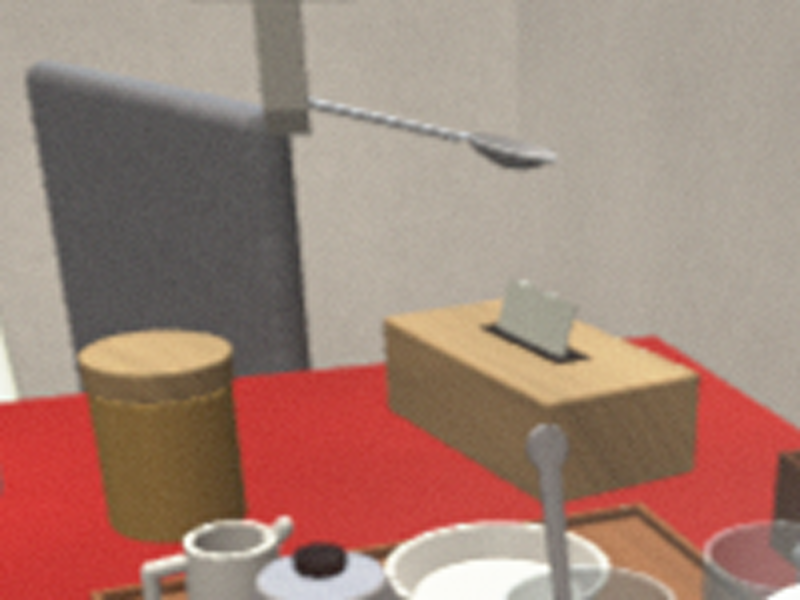

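Held level, near the pad's lower part. Now ease.

```bash
for i in 1 ; do python3 -m crank '{"claw":[0.1,0.1,0.1,0.1,0.1,0.1,0.1,0.1],"delta_pos":[[0,0,0],[0,0,0],[0,0,0],[0,0,0],[0,0,0],[0,0,0],[0,0,0],[0,0,0]],"roll":[0,0,0,0,0,0,0,0]}' 3; done; python3 -m crank '{"claw":[0.1,0.1,0.1,0.1,0.1,0.1,0.1,0.1],"delta_pos":[[0,0,0],[0,0,0],[0,0,0],[0,0,0],[0,0,0],[0,0,0],[0,0,0],[0,0,0]],"roll":[0,0,0,0,0,0,0,0]}' 3; python3 -m crank '{"claw":[0.1,0.1,0.1,0.1,0.1,0.1,0.1,0.1],"delta_pos":[[0,0,0],[0,0,0],[0,0,0],[0,0,0],[0,0,0],[0,0,0],[0,0,0],[0,0,0]],"roll":[0,0,0,0,0,0,0,0]}' 25
python3 - <<'E'
from h import *
d=cam("side");crop(d["color"],100,0,300,150,4,"s22.png")
p,R=toolpose(); g=p-R[:,2]*.019
for L in (0,.138): print((proj(d,g-[0,0,L])-[100,0])*4)
E
```

```text
time: 24.93
tool_pos: [0.5257, 0.2987, 0.2609]
tool_rot: [3.141, -0.0, -0.221]
contact_force: [-0.2, -0.2, -0.3]
opening: 0.0195
time: 25.6
tool_pos: [0.5256, 0.2988, 0.2609]
tool_rot: [3.142, 0.0, -0.221]
contact_force: [0.7, -0.8, -1.1]
opening: 0.0195
time: 26.27
tool_pos: [0.5257, 0.2987, 0.2609]
tool_rot: [3.142, -0.0, -0.221]
contact_force: [0.2, 0.8, -0.6]
opening: 0.0181
[284.14872875  93.1793422 ]
[308.67315841 369.18897252]
```

View pics/s22.png

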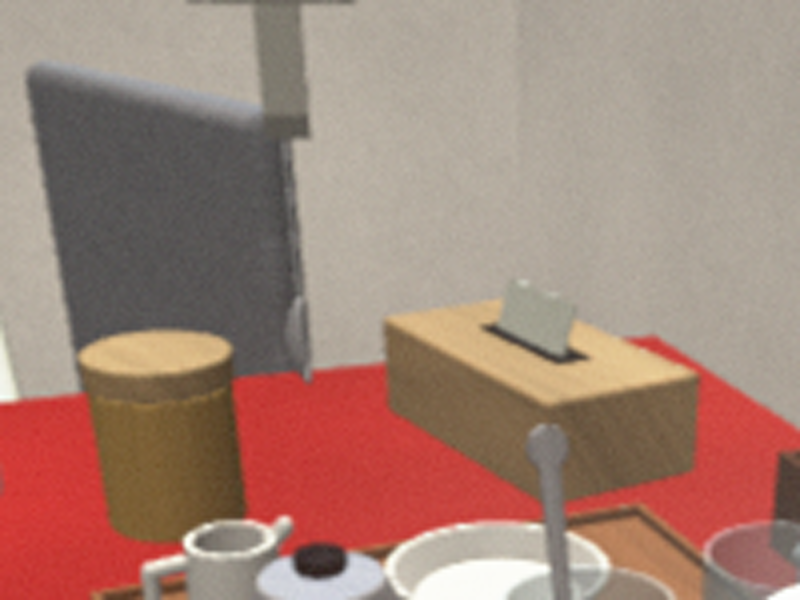

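```bash
python3 -c "
from h import *
to(.7005,.087,.27,1.571)"
```

```text
delta [ 8.68  6.73 -0.36] roll -17.12 pos [0.5257 0.2987 0.2609] yaw -0.221
```

```bash
python3 -m crank '{"claw":[0.1,0.1,0.1,0.1,0.1,0.1,0.1,0.1],"delta_pos":[[0.4,0.3,-0.3],[1.2,0.9,-0.5],[2.2,1.7,-0.5],[3.2,2.5,-0.5],[4.2,3.2,-0.5],[5.2,4,-0.5],[6.2,4.8,-0.5],[7.1,5.5,-0.5]],"roll":[-0.5,-1.4,-2.4,-3.5,-4.6,-5.7,-6.8,-7.9]}' 25; python3 -m crank '{"claw":[0.1,0.1,0.1,0.1,0.1,0.1,0.1,0.1],"delta_pos":[[0,0,0],[0,0,0],[0,0,0],[0,0,0],[0,0,0],[0,0,0],[0,0,0],[0,0,0]],"roll":[-1.1,-2.2,-3.3,-4.4,-5.5,-6.6,-7.7,-8.7]}' 25
python3 - <<'E'
from h import *
to(.7005,.087,.2,1.571)
d=cam("side");crop(d["color"],180,30,340,225,4,"s23.png")
t=cam("top");crop(t["color"],150,100,290,225,4.5,"t23.png")
E
```

```text
time: 26.98
tool_pos: [0.6696, 0.1238, 0.2734]
tool_rot: [3.141, 0.0, 0.611]
contact_force: [0.8, 0.6, -0.2]
opening: 0.0172
time: 27.65
tool_pos: [0.6686, 0.1256, 0.2733]
tool_rot: [-3.141, 0.0, 1.523]
contact_force: [0.3, 0.5, -0.1]
opening: 0.0178
delta [-1.48  1.35  2.93] roll -0.46 pos [0.6686 0.1256 0.2733] yaw 1.523
```

View pics/s23.png

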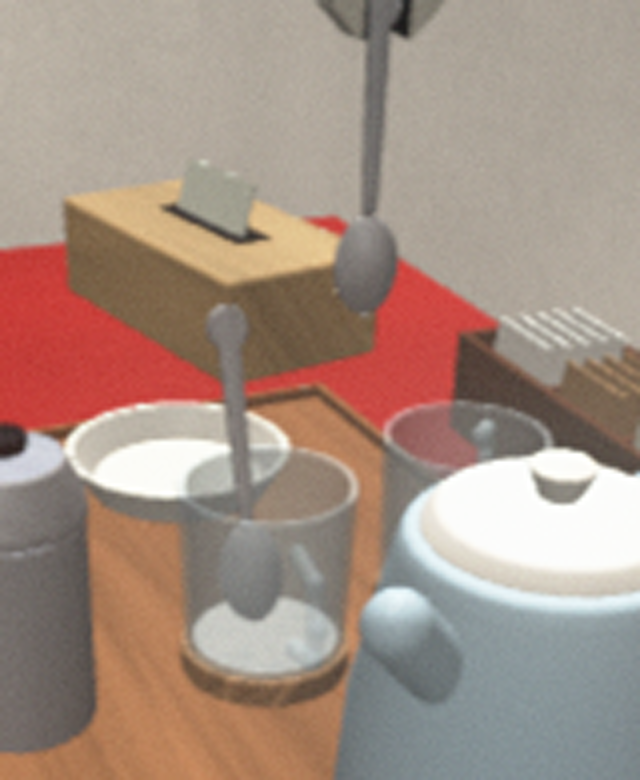

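View pics/t23.png

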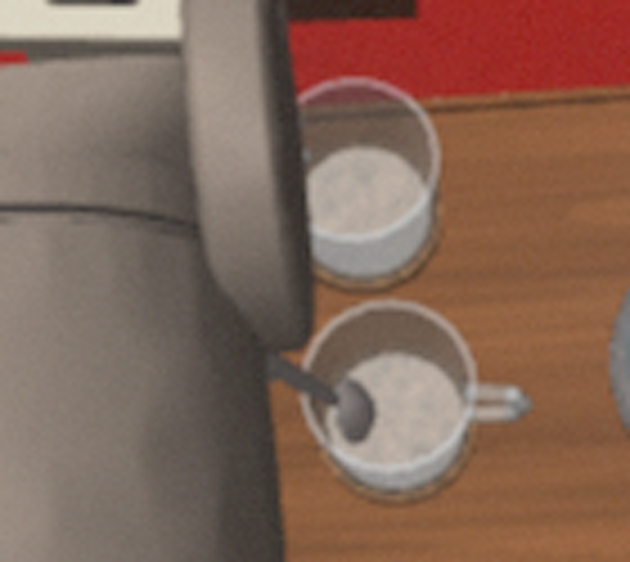

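```bash
python3 -m crank '{"claw":[0.1,0.1,0.1,0.1,0.1,0.1,0.1,0.1],"delta_pos":[[-0.3,0.3,0],[-0.8,0.7,0],[-1.3,1.2,0],[-1.48,1.35,0],[-1.48,1.35,0.3],[-1.48,1.35,0.7],[-1.48,1.35,1.1],[-1.48,1.35,1.3]],"roll":[-0.46,-0.46,-0.46,-0.46,-0.46,-0.46,-0.46,-0.46]}' 25
python3 - <<'E'
from h import *
to(.7005,.087,.2,1.571)
d=cam("side");crop(d["color"],200,30,340,225,4,"s24.png")
p,R=toolpose(); c=cam("wrist"); cv2.imwrite("pics/w24.png",c["color"])
th=np.linspace(0,2*np.pi,9)[:-1]
for C in [(.7005,.069)]: print([wproj(c,[C[0]+.041*np.cos(a),C[1]+.041*np.sin(a),.101],p,R).round().tolist() for a in th])
g=p-R[:,2]*.019
for q in (g-[0,0,.144],[g[0],g[1],.101],[g[0],g[1],.021]): print((proj(d,q)-[200,30])*4)
E
```

```text
time: 28.42
tool_pos: [0.6991, 0.0877, 0.2384]
tool_rot: [-3.138, -0.0, 1.565]
contact_force: [-0.2, 0.3, -0.5]
opening: 0.0176
delta [-0.03  0.06  1.53] roll -0.05 pos [0.6991 0.0877 0.2384] yaw 1.565
[[295.0, 200.0], [284.0, 172.0], [255.0, 161.0], [227.0, 173.0], [216.0, 200.0], [228.0, 226.0], [255.0, 236.0], [282.0, 226.0]]
[368.73384036 399.57159532]
[366.68716486 422.18016877]
[353.8039033  564.49494523]
```

View pics/s24.png

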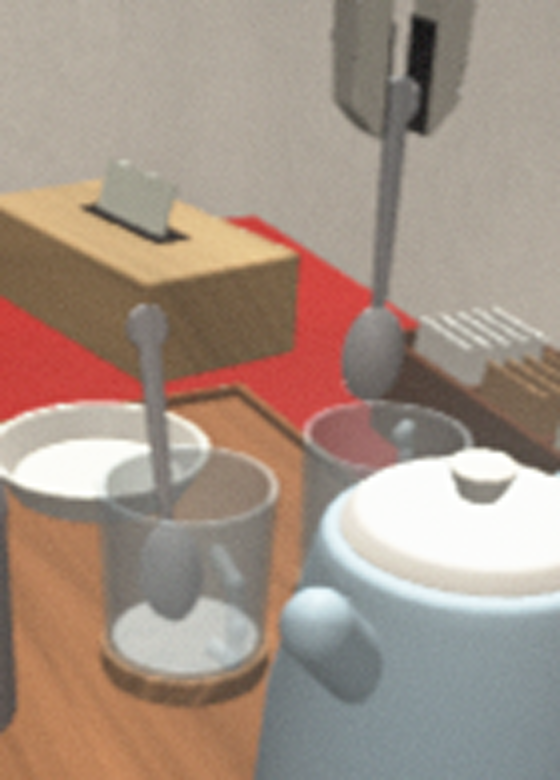

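View pics/w24.png

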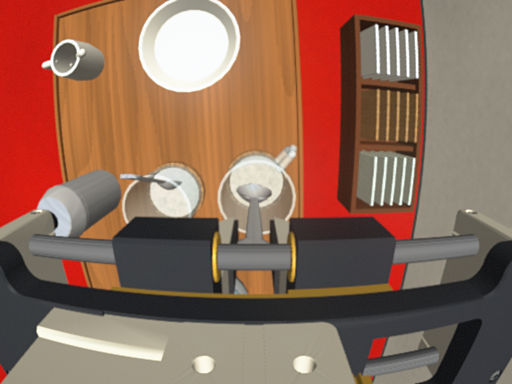

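```bash
python3 -m crank '{"claw":[0.1,0.1,0.1,0.1,0.1,0.1,0.1,0.1],"delta_pos":[[-0.03,0.09,0.2],[-0.03,0.09,0.6],[-0.03,0.09,1],[-0.03,0.09,1.4],[-0.03,0.09,1.8],[-0.03,0.09,2.2],[-0.03,0.09,2.4],[-0.03,0.09,2.5]],"roll":[0,0,0,0,0,0,0,0]}' 15
python3 - <<'E'
from h import *
to(.7015,.087,.15,1.571)
d=cam("side");crop(d["color"],200,30,340,225,4,"s25.png")
p,R=toolpose(); c=cam("wrist"); cv2.imwrite("pics/w25.png",c["color"])
E
```

```text
time: 29.18
tool_pos: [0.7021, 0.086, 0.1768]
tool_rot: [-3.139, 0.0, 1.565]
contact_force: [-1.0, 0.3, -0.1]
opening: 0.0185
delta [ 0.04 -0.02  1.07] roll -0.06 pos [0.7021 0.086  0.1768] yaw 1.565
```

View pics/s25.png

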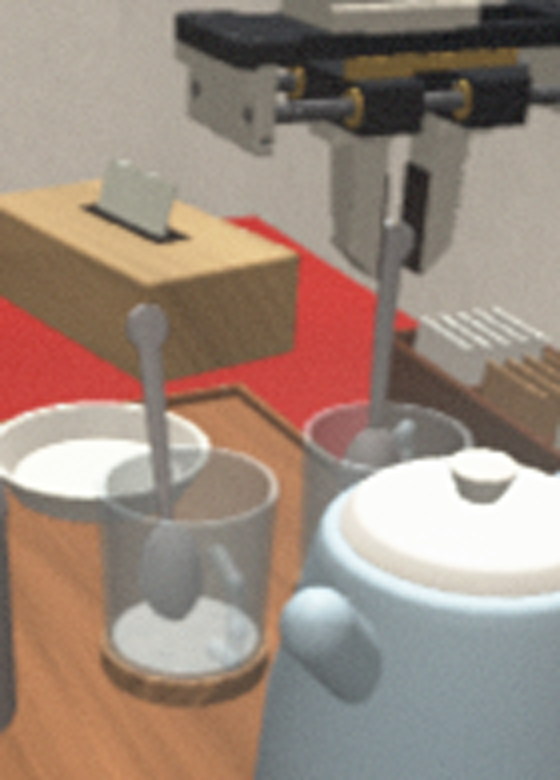

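View pics/w25.png

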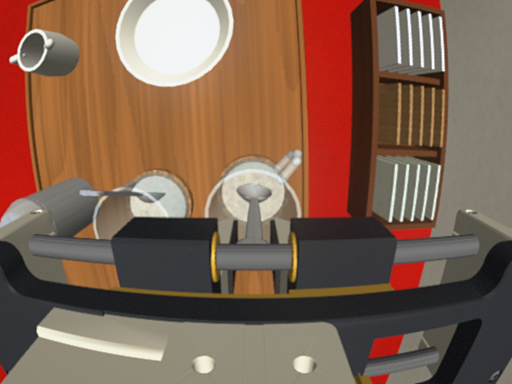

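Good: the bowl is inside the far mug. Down to ~4 mm above the floor, then creep.

```bash
python3 -m crank '{"claw":[0.1,0.1,0.1,0.1,0.1,0.1,0.1,0.1],"delta_pos":[[0.03,0,0.1],[0.03,0,0.3],[0.03,0,0.5],[0.03,0,0.7],[0.03,0,0.85],[0.03,0,0.95],[0.03,0,1],[0.03,0,1]],"roll":[0,0,0,0,0,0,0,0]}' 12; python3 -m crank '{"claw":[0.1,0.1,0.1,0.1,0.1,0.1,0.1,0.1],"delta_pos":[[0,0,0.01],[0,0,0.02],[0,0,0.03],[0,0,0.04],[0,0,0.05],[0,0,0.05],[0,0,0.05],[0,0,0.05]],"roll":[0,0,0,0,0,0,0,0]}' 10
```

```text
time: 29.95
tool_pos: [0.7025, 0.0868, 0.153]
tool_rot: [-3.141, 0.0, 1.565]
contact_force: [0.1, -0.1, -0.8]
opening: 0.0187
time: 30.62
tool_pos: [0.7026, 0.0868, 0.1522]
tool_rot: [3.142, 0.0, 1.565]
contact_force: [0.4, 0.5, -0.2]
opening: 0.0189
```

```bash
python3 -m crank '{"claw":[0.1,0.1,0.1,0.1,0.1,0.1,0.1,0.1],"delta_pos":[[0,0,0.02],[0,0,0.04],[0,0,0.06],[0,0,0.09],[0,0,0.11],[0,0,0.12],[0,0,0.12],[0,0,0.12]],"roll":[0,0,0,0,0,0,0,0]}' 10; python3 -m crank '{"claw":[0.1,0.1,0.1,0.1,0.1,0.1,0.1,0.1],"delta_pos":[[0,0,0.01],[0,0,0.02],[0,0,0.03],[0,0,0.04],[0,0,0.05],[0,0,0.05],[0,0,0.05],[0,0,0.05]],"roll":[0,0,0,0,0,0,0,0]}' 10
```

```text
time: 31.28
tool_pos: [0.7026, 0.0868, 0.1492]
tool_rot: [3.142, 0.0, 1.565]
contact_force: [-0.0, 0.5, -0.6]
opening: 0.0186
time: 31.95
tool_pos: [0.7026, 0.0868, 0.1479]
tool_rot: [3.142, 0.0, 1.565]
contact_force: [-0.2, -0.1, -0.5]
opening: 0.0189
```

```bash
python3 -m crank '{"claw":[0.1,0.1,0.1,0.1,0.1,0.1,0.1,0.1],"delta_pos":[[0,0,0.01],[0,0,0.02],[0,0,0.03],[0,0,0.04],[0,0,0.05],[0,0,0.05],[0,0,0.05],[0,0,0.05]],"roll":[0,0,0,0,0,0,0,0]}' 10
```

```text
time: 32.62
tool_pos: [0.7027, 0.0868, 0.1469]
tool_rot: [3.141, 0.0, 1.565]
contact_force: [-0.4, -0.2, 1.2]
opening: 0.0189
```

```bash
python3 -c "
from h import *
print(robot.observe()['contact_force'],robot.observe()['torque'])
c=cam('wrist'); cv2.imwrite('pics/w26.png',c['color']);print(robot.observe()['contact_force'])"
```

```text
[-0.4441782  -0.24757967  1.24632356] [ 0.03761422 -0.11045671  0.04371817]
[ 0.16210391 -0.5970311   1.75441919]
```

```bash
python3 -m crank '{"claw":[0.1,0.1,0.1,0.1,0.1,0.1,0.1,0.1],"delta_pos":[[0,0,0.01],[0,0,0.02],[0,0,0.03],[0,0,0.03],[0,0,0.03],[0,0,0.03],[0,0,0.03],[0,0,0.03]],"roll":[0,0,0,0,0,0,0,0]}' 10
```

```text
time: 33.33
tool_pos: [0.7028, 0.0868, 0.1464]
tool_rot: [3.141, 0.0, 1.565]
contact_force: [0.4, -1.2, 5.1]
opening: 0.019
```

```bash
python3 -m crank '{"claw":[0.1,0.1,0.1,0.1,0.1,0.1,0.1,0.1],"delta_pos":[[0,0,-0.02],[0,0,-0.02],[0.1,0,-0.02],[0.2,0,-0.02],[0.3,0,-0.01],[0.4,0,-0.01],[0.5,0,0],[0.5,0,0]],"roll":[0,0,0,0,0,0,0,0]}' 3; python3 -m crank '{"claw":[0.1,0.1,0.1,0.1,0.1,0.1,0.1,0.1],"delta_pos":[[0.1,0,0],[0.2,0,0.01],[0.3,0,0.02],[0.4,0,0.04],[0.48,0,0.05],[0.55,0,0.06],[0.59,0,0.07],[0.6,0,0.07]],"roll":[0,0,0,0,0,0,0,0]}' 3; python3 -c "
from h import *
d=cam('side');crop(d['color'],200,30,340,225,4,'s27.png')
d=cam('wrist');cv2.imwrite('pics/w27.png',d['color'])
print(robot.observe()['contact_force'],robot.observe()['torque'])"
```

```text
time: 34.0
tool_pos: [0.7025, 0.1001, 0.1457]
tool_rot: [-3.141, -0.0, 1.566]
contact_force: [0.6, 0.3, 2.7]
opening: 0.0195
time: 34.67
tool_pos: [0.7026, 0.1146, 0.144]
tool_rot: [-3.141, 0.0, 1.565]
contact_force: [-1.2, -0.3, 0.4]
opening: 0.0195
[0.64310599 0.0286214  1.53741269] [-0.01445546 -0.06659218 -0.10117841]
```

View pics/s27.png

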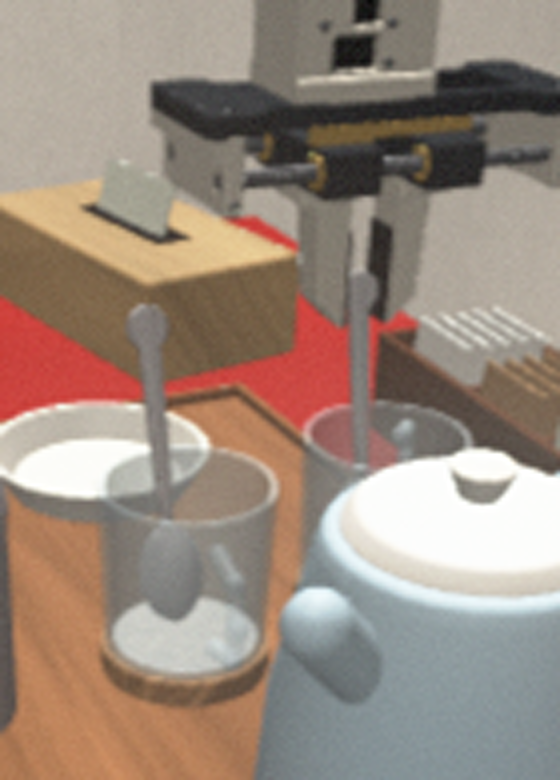

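View pics/w27.png

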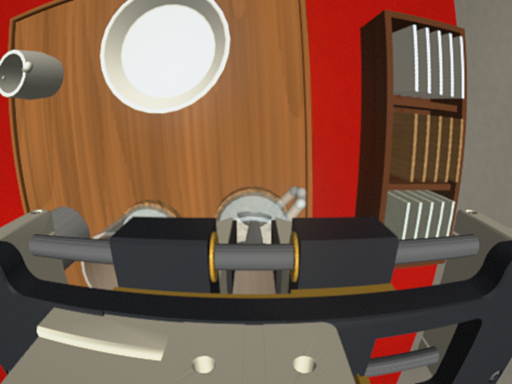

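```bash
python3 -m crank '{"claw":[0.1,0.1,0.1,0.1,0.22,0.24,0.27,0.3],"delta_pos":[[0.02,0,0.01],[0.04,0,0.02],[0.07,0,0.03],[0.07,0,0.03],[0.07,0,0.03],[0.07,0,0.03],[0.07,0,0.03],[0.07,0,0.03]],"roll":[0,0,0,0,0,0,0,0]}' 3; python3 -c "
from h import *
d=cam('side');crop(d['color'],200,30,340,225,4,'s28.png')
print(robot.observe()['contact_force'],robot.observe()['torque'])"
```

```text
time: 35.43
tool_pos: [0.7026, 0.1159, 0.1431]
tool_rot: [-3.141, 0.0, 1.565]
contact_force: [0.4, -0.3, 0.1]
opening: 0.0264
[ 0.00692298  0.22887793 -0.18633266] [-0.07738678 -0.08963095 -0.0169888 ]
```

View pics/s28.png

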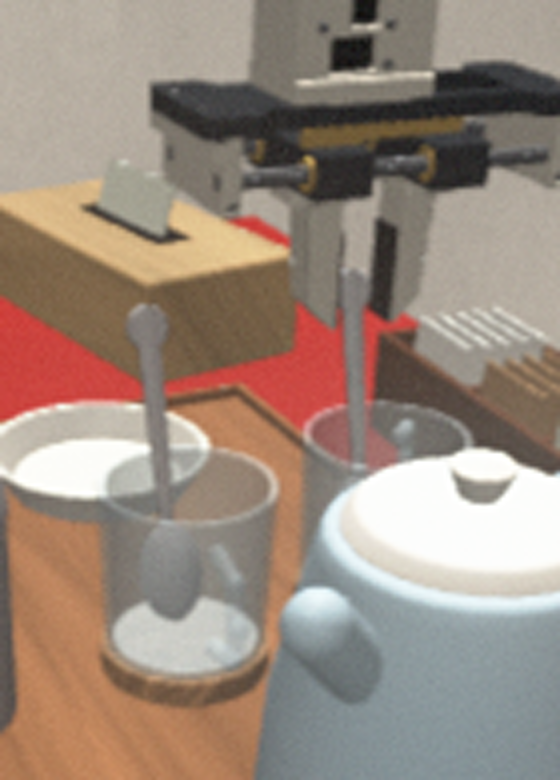

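Released and leaning. Open further, lift, and move away up.

```bash
python3 -m crank '{"claw":[0.35,0.4,0.45,0.5,0.5,0.5,0.5,0.5],"delta_pos":[[0,0,0],[0,0,0],[0,0,0],[0,0,0],[0,0,-0.2],[0,0,-0.6],[0,0,-1.2],[0,0,-1.8]],"roll":[0,0,0,0,0,0,0,0]}' 30; python3 -m crank '{"claw":[0.5,0.5,0.5,0.5,0.5,0.5,0.5,0.5],"delta_pos":[[0,0,-0.8],[0,0,-1.6],[0,0,-2.3],[0,0,-2.8],[0,0,-3],[0,0,-3],[0,0,-3],[0,0,-3]],"roll":[0,0,0,0,0,0,0,0]}' 30; python3 -m crank '{"claw":[0.5,0.5,0.5,0.5,0.5,0.5,0.5,0.5],"delta_pos":[[0.5,0,0],[1.4,0,0],[2.4,0,0],[3.4,0,0],[4.4,0,0],[5.2,0,0],[5.6,0,0],[5.6,0,0]],"roll":[0,0,0,0,0,0,0,0]}' 30; python3 -m crank '{"claw":[0.5,0.5,0.5,0.5,0.5,0.5,0.5,0.5],"delta_pos":[[0,-0.5,0],[0,-1.4,0],[0,-2.4,0],[0,-3.4,0],[0,-4.2,0],[0,-4.8,0],[0,-5,0],[0,-5,0]],"roll":[0,0,0,0,0,0,0,0]}' 30; python3 -c "
from h import *
d=cam('side');crop(d['color'],100,60,320,270,3.6,'s30.png')
t=cam('top');crop(t['color'],105,100,275,290,4,'t30.png')
p,R=toolpose(); c=cam('wrist'); cv2.imwrite('pics/w30.png',c['color'])"
```

```text
time: 36.15
tool_pos: [0.7027, 0.1161, 0.1897]
tool_rot: [3.142, 0.0, 1.565]
contact_force: [-0.1, 0.5, 0.4]
opening: 0.0459
time: 36.82
tool_pos: [0.7023, 0.1161, 0.2623]
tool_rot: [-3.14, 0.0, 1.565]
contact_force: [-0.1, -0.0, 0.4]
opening: 0.0462
time: 37.48
tool_pos: [0.7027, 0.2593, 0.2621]
tool_rot: [-3.14, -0.0, 1.569]
contact_force: [-0.5, -0.5, -0.0]
opening: 0.046
time: 38.15
tool_pos: [0.578, 0.2561, 0.2641]
tool_rot: [3.141, 0.0, 1.565]
contact_force: [0.1, -0.1, -0.3]
opening: 0.0457
```

View pics/s30.png

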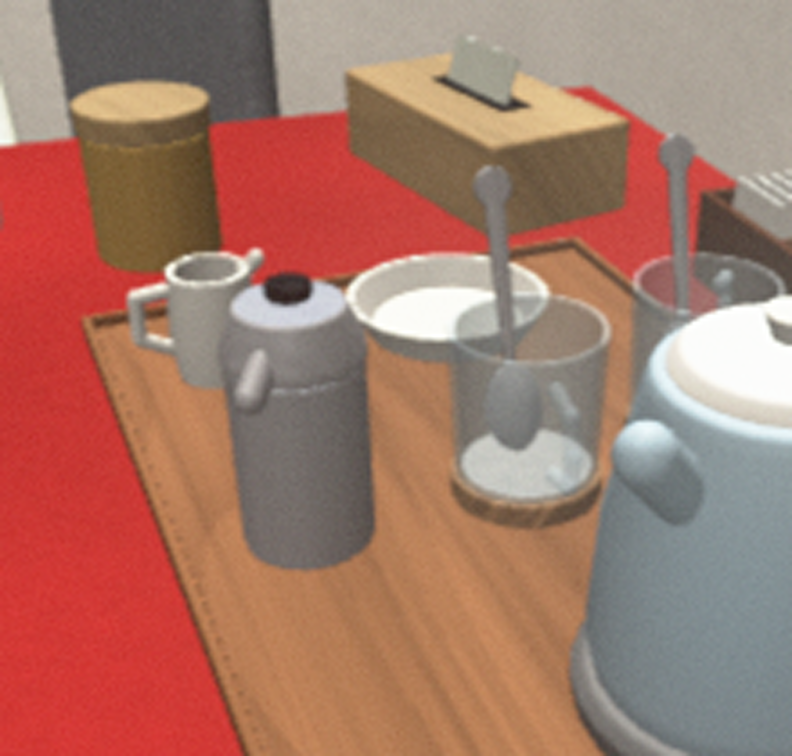

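View pics/t30.png

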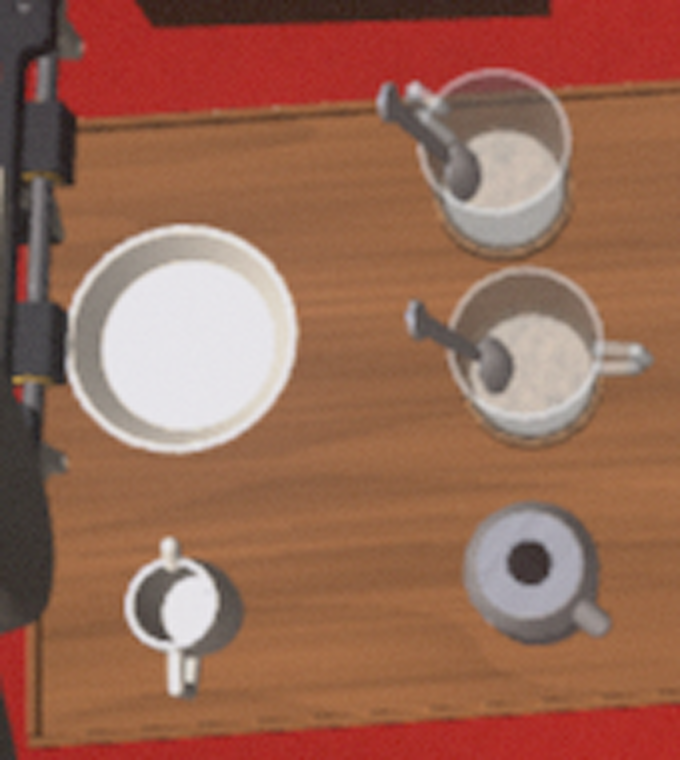

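```bash
python3 -c "
from h import *
import pickle
c,d=pickle.load(open('c0.pkl','rb'))
for n,o,boxes in (('top',c,{'mugfar':(228,140,252,172),'mugnear':(235,165,272,215),'disp':(215,222,262,265),'jug':(132,230,166,280),'dish':(121,155,135,190)}),('side',d,{'mugnear':(220,180,275,208),'disp':(160,135,208,218)})):
    t=cam(n)
    for k,(x0,y0,x1,y1) in boxes.items():
        a=cv2.cvtColor(o['color'],cv2.COLOR_BGR2GRAY)[y0:y1,x0:x1].astype(np.float32); b=cv2.cvtColor(t['color'],cv2.COLOR_BGR2GRAY)[y0:y1,x0:x1].astype(np.float32)
        print(n,k,cv2.phaseCorrelate(a,b), np.abs(a-b).mean())
"
```

```text
top mugfar ((-0.00030635739290296726, 0.0962019168130368), 1.0051890175479155) 4.658854
top mugnear ((-0.010167523952762991, 0.07560499302145729), 0.9611329884529114) 4.5032434
top disp ((0.03477947107892376, 0.5601388321754577), 0.9519294321537017) 4.258783
top jug ((0.009072927140632459, 0.09077006696889711), 0.9578949840863545) 4.130588
top dish ((0.6869771772143629, 0.19336966044393833), 1.0020605250641152) 8.655102
side mugnear ((-0.14293785286113803, 0.08348791025909463), 0.8303774256176418) 4.516234
side disp ((0.05906002958310097, -0.21808222779883835), 0.9608207857167279) 3.492219
```

```bash
python3 -c "
from cell import robot
print(robot.hand_in())"
```

```text
the job is handed in; nothing more can be done
None
```

Both teaspoons now stand bowl down in the glass mugs, each handle leaning on the rim. I handed the job in at about 38 s of the 72 s allowed; `hand_in` gave no verdict.

- **How each was done:** I pinched each spoon by its paddle and eased the grip until it hung straight. I then gripped it firmly again and lowered it until the bowl touched the mug floor, which read about 4–5 N on the wrist sensor. Before letting go I eased the grip to 3 N and tipped the handle about 12° onto the rim. One spoon was finished before I started the other.
- **Bowls and handles:** The last top view shows both bowls inside the mugs and both handles leaning on the +y rims. In the side view the kettle hides the inside of the far mug, so I judged that bowl's floor contact from the force reading alone.
- **Objects left alone:** Comparing images from before and after, the mugs, jug and near-mug base had moved less than 0.2 px. The dispenser read 0.56 px in the top view but only 0.2 px in the side view. The dish read 0.7 px, in a patch close to the gripper, so I take both as measurement error. I did not measure the kettle, but it looked in place in the side view.
- **Robot:** It was clear of everything at hand-in, and the highest wrist force I saw was about 5 N.

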